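# Pin the screen and wedge it to off-contact height

### The job

Lock the press's carriage by dropping the two knobbed pins from the grey rack, one after the other, fully home into its two holes. Then slide the wooden wedge, thin end first and flat on the bench, under the front bar of the screen frame until the bar has just lifted, about 4 mm up from where it lay, and finish there while still gripping the wedge between the fingers: do not let go, do not touch the frame, and leave everything else on the bench in place.

Things in the scene. Friction and masses are not known exactly. Their poses are not given: they have to be found in the camera images.
- press: Fixed base of a small screen-printing press. Origin at bench height under the middle of the screen; +x runs along the frame's front bar, +y points from the rear clamp to the front bar, z up (yaw within 0.25 of the world: the front faces the robot's left). An 8 mm thick printing board (120 mm in x, y -85 to +50 mm) lies under the mesh.
- carriage: Aluminium plate 170 x 44 x 8 mm on the clamp block at the press's rear, upper face 32 mm above the bench, with two pin holes. Origin at the centre of its underside (press y -152, z 24 mm). It carries the frame. Unpinned, it slides back up to 25 mm (press -y) at about 1 N of push; pinned, it has 1 to 3 mm of play.
- bore_a (a point): Centre of the pin hole nearer the robot (press x -55, y -152 mm), at the level of the carriage plate's upper face, 32 mm above the bench. The hole is 14 mm wide through the 8 mm carriage plate and goes on 12.5 mm wide and 20 mm deep in the clamp block below. Axis vertical.
- bore_b (a point): Centre of the pin hole farther from the robot (press x +55, y -152 mm), same size and level.
- frame: Aluminium screen frame with dark mesh, 200 mm (x) by 220 mm (y), bars 24 mm wide, 22 mm high, about 0.7 kg, hinged to the carriage at its rear. Origin on the hinge line (press y -120, z 27 mm), axes as the press. Lying down its underside is 8 mm above the bench, its front face at press y +110 mm; from there 60 mm of bench lie open under it, up to the printing board.
- frame_edge (a point): Middle of the lower outer edge of the frame's front bar: 8 mm above the bench when the frame lies down; it rises with the frame. Its height above 8 mm is the lift.
- pin_a: Locking pin standing in the grey rack: black knob 25 mm in diameter, 30 mm high, on a steel shank 10 mm in diameter, 26 mm long, with tapered tip; 60 g. Origin at the shank's tip, z up along the pin (knob 26 to 56 mm above it). Fully home, the knob's underside rests on the carriage plate, the origin 26 mm below the hole's point.
- pin_b: The second locking pin, the same as pin_a; either pin fits either hole.
- rack: Fixed grey plastic rack 130 x 50 x 26 mm with two blind holes 20 mm deep, 72 mm apart along its x, in which the pins stand at the start (knob's underside 6 mm above the rack's top). Origin at the centre of its underside.
- wedge: Wooden levelling wedge flat on the bench, 150 g, 30 mm wide, 130 mm long. Origin on its underside; +x points to the thin tip at x +70 mm, 4 mm thick. The top rises evenly 1 mm in 5 mm towards the back, to 21 mm at x -15 mm. From x -15 to -60 mm a grip block 48 mm high, also 30 mm wide (y), with flat upright sides.
- tape_roll: Bystander, to be left where it is: a roll of clear tape, 100 mm across, 45 mm high. Origin at its underside.
- ink_jar: Bystander, to be left where it is: a white ink jar, 68 mm across, 75 mm high. Origin at its underside.
- ink_knife: Bystander, to be left where it is: an ink spatula lying flat.
- shim_block: Bystander, to be left where it is: a plain flat wooden block 70 x 35 x 20 mm, of even thickness (not the wedge). Origin at its underside.
- tin: Bystander, to be left where it is: a flat steel tin 90 x 60 x 28 mm. Origin at its underside.
There are look-alikes about, which are no part of the job. Leave any turquoise look-alike of the pin_b alone. Leave any green look-alike of the pin_a alone.

How it is judged:
By the outcome, as a careful person would: the job done as asked, in the order asked, and still so for the second after the job is handed in, while the arm keeps its last pose, push and grip.
It also fails if it takes over 72 s, if anything falls off the work surface, if the arm or the gripper's body presses on something with over 40 N, if the wrist force passes 120 N, or if a joint passes its speed limit or range.

### The arm

A 6-joint arm with a two-finger parallel gripper is mounted at the origin on the work surface. World frame = base frame: x ahead of the robot, y to its left, z up, the work surface at z = 0. Lengths are in mm, angles in rad, forces in N, time in s.
With the tool pointing down it reaches from about 325 to 775 mm from the base axis. Payload 5.5 kg.
Tool frame: the origin (TCP) lies midway between the tips of the shut fingers; the grasp point (between the pads) lies grip_point_offset behind it (grip_point_offset is the distance from the TCP to the grasp point, in mm); z points along the fingers, y is the direction in which the jaws open and shut (so a half turn about z gives the same grasp; the last joint's range is limited). The gripper opens to 85 mm and grips with 20 to 120 N. Pads are 22 mm wide; open, the fingers measure 114 mm over their backs; the gripper's body (76 mm by 85 mm) begins 54 mm behind the grasp point. The pads swing forward as they close: fully open they stand 13 mm farther back than shut.
Start: joints at [1.229, 0.091, 1.231, -0, 1.82, -0.057], TCP at [168.583, 575.844, 231.275] pointing down, gripper open.
Joint ranges: [-2.87, 2.87], [-0.86, 2.18], [0.17, 2.46], [-1.51, 4.65], [0.06, 2.69], [-2.65, 2.65]. Speed limits (rad/s): [2.57, 2.57, 3.01, 3.14, 3.14, 3.14].

### API

Orientations are given as a unit quaternion [w, x, y, z].
In Python, from plant import * gives the robot as it stands.
- The arm moves only by the tool carry_out, never from a script. Its argument "moves" is a list of rows, each a list of 3 entries, a list of its own where there are three numbers: the shift along the tool's x, y, z in m, then the turn, a rotation vector about the tool's x, y, z in rad, then the opening, from 0 (shut) to 1 (fully open). In form: [[[x, y, z], [wx, wy, wz], fingers], ...]. A call has 1 to 5 rows; each row shifts and turns the pose as measured when the row begins, along the tool's axes as they then stand; what a row does not reach is not made up. A row lasts 1/12 s, in which the tool goes at most 41.7 mm and 7.16 degrees, less where a joint would pass 70% of its speed; a pose out of reach is approached as far as the arm can. A call is refused whole if a number of a shift passes 0.0417 or a number of a turn 0.125, either way. A call with a gripper value outside its range is refused whole. The fingers move at their own pace and stop on an object; the grip force is fixed at half the most. Time passes only in rows, so rows that do not move let the fingers close. It gives the time, the measured TCP pose, the force and the opening at its end, in the units of the state.
- get_obs(): the state, without advancing time (a new reading comes with each control period).
- camera(name): name is "scene" or "side" or "wrist"; returns the picture (384x512x3 uint8, red, green, blue); there is no depth.
- camera_info(name): a dict with "vfov" (degrees; the focal length in pixels is half the picture's height over the tangent of half this angle, whatever the lens; pixels are square), "cx", "cy" (the principal point, pixels), "xyz" and "rotation" of the camera in the world; the wrist camera has in their place "hand_eye" (4x4, takes a point from camera to tool coordinates, whose origin is the TCP and whose axes are the flange's). Camera axes: x right, y down, z forward; pixel columns grow to the right and rows downward; lengths in mm; the calibration is good to about 2 mm. A picture is of the moment at which its call begins: read the wrist's pose just before it. camera_info takes no time and is no camera call.
- hand_in(): hands the job in, once; it reports no verdict.
The state is a dict: "t": time; "joint_pos": joint angles; "joint_vel": joint speeds; "joint_torque": joint torques, N m; "ee_pos": TCP position; "tool_rot": TCP orientation; "wrist_force": force on the tool from outside, world axes, zero at the start; "ft_torque": the same for the moment, N m; "width": finger opening in mm.
Only numpy, scipy, OpenCV 4.12 (cv2) and the standard library are available. Lean on these libraries where they do the work, as an engineer would, in place of code of your own. Each camera call takes 0.05 s, during which the arm holds its last target.

## Working session

There is one attempt and no reset: what is moved stays moved. The work goes in short steps, Python scripts to look and compute and a tool call to move; the robot and the scene stay as the last step left them, time stands still between calls to the robot, and variables do not carry over. Pictures are saved under pics/ and viewed, and the job is handed in when it is done.

Besides the shell and the picture viewer there is one more tool, called after "Call:" by a JSON object that holds its "api" and its "payload", one argument or row to a line. carry_out: Moves the arm, as the interface text tells. Its arguments: {"type":"object","properties":{"moves":{"type":"array"}},"required":["moves"]}

```bash
ls; mkdir -p pics
python3 - <<'E'
from plant import *
import cv2
print(get_obs())
for n in ["scene","side","wrist"]:
    print(n,camera_info(n))
    cv2.imwrite(f"pics/{n}0.png",camera(n)[:,:,::-1])
E
```

```text
pics
{'t': 0.0, 'joint_pos': array([ 1.22930288e+00,  9.18700476e-02,  1.23189437e+00,  7.94524470e-06,
        1.81984081e+00, -5.66878530e-02]), 'joint_vel': array([-0.00023828, -0.00028291,  0.00071373, -0.00084356, -0.00066093,
       -0.00102985]), 'joint_torque': array([-2.01052826e-04, -4.58722937e+01, -4.18034005e+01,  1.42800795e-04,
        1.12936026e-02, -1.99194551e-05]), 'ee_pos': array([168.47465606, 575.55053038, 230.13941031]), 'tool_rot': array([-2.02795822e-04,  1.41920960e-01,  9.89877482e-01, -9.85644985e-04]), 'wrist_force': array([-0.60959737,  0.06857393,  0.54142775]), 'ft_torque': array([ 0.00955951, -0.03374061, -0.0124455 ]), 'width': 85.56138321687993}
scene {'vfov': 43.86338614972988, 'cx': 252.7665170588054, 'cy': 184.5091906827519, 'xyz': array([1199.97314325,  437.5876672 , 1197.84874385]), 'rotation': array([-0.1447129 ,  0.44441607,  0.84202575, -0.2693421 ])}
side {'vfov': 45.58350220309838, 'cx': 255.118603843221, 'cy': 195.66523824749217, 'xyz': array([ 342.06751025, -962.29890695, 1013.74412571]), 'rotation': array([-0.38543098,  0.91628047, -0.10344352,  0.03424178])}
wrist {'vfov': 63.671440573893996, 'cx': 254.06797838662803, 'cy': 190.44253756199302, 'hand_eye': array([[-3.25244911e-04, -9.53237094e-01, -3.02223322e-01,
         7.68638150e+01],
       [ 9.99999876e-01, -4.23671551e-04,  2.60120784e-04,
        -4.40138194e-01],
       [-3.76000204e-04, -3.02223200e-01,  9.53237114e-01,
        -1.42040566e+02],
       [ 0.00000000e+00,  0.00000000e+00,  0.00000000e+00,
         1.00000000e+00]])}
```

View pics/scene0.png

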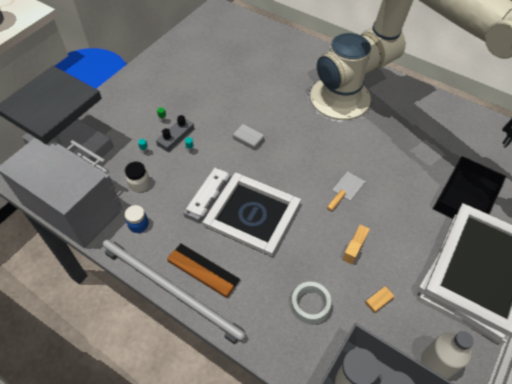

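View pics/side0.png

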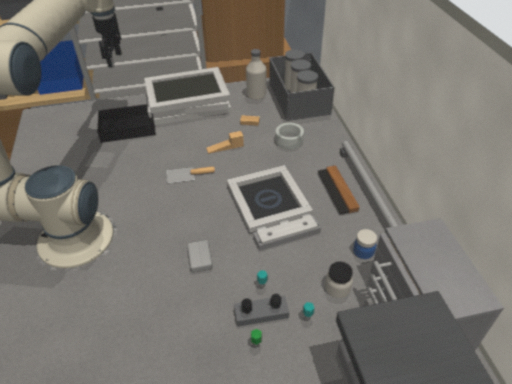

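View pics/wrist0.png

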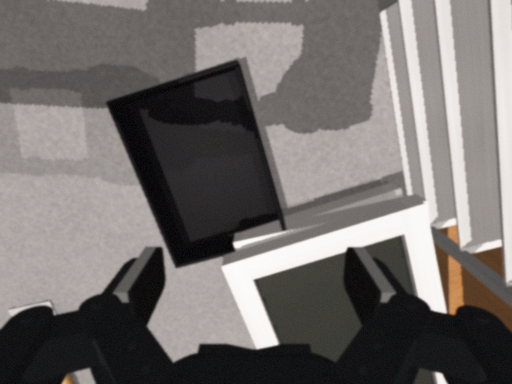

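The scene picture shows the press near (250,210), the rack with two black knobs near (175,132), the wedge near (357,243), and turquoise and green look-alikes around the rack. I'll enlarge these areas.

```bash
cat > h.py <<'E'
import numpy as np, cv2
from scipy.spatial.transform import Rotation as R
from plant import *
def rot(q): return R.from_quat([q[1],q[2],q[3],q[0]])
def cam(n,obs=None):
    i=camera_info(n); f=192/np.tan(np.radians(i['vfov'])/2)
    if n=='wrist':
        T=i['hand_eye']; Rt=rot(obs['tool_rot']).as_matrix()
        return f,i['cx'],i['cy'],Rt@T[:3,:3],Rt@T[:3,3]+obs['ee_pos']
    return f,i['cx'],i['cy'],rot(i['rotation']).as_matrix(),np.array(i['xyz'])
def p2w(c,u,v,z):
    f,cx,cy,M,o=c
    d=M@np.array([(u-cx)/f,(v-cy)/f,1.]); return o+d*(z-o[2])/d[2]
def w2p(c,P):
    f,cx,cy,M,o=c
    q=M.T@(np.array(P,float)-o); return np.array([cx+f*q[0]/q[2],cy+f*q[1]/q[2]])
def crop(src,u0,v0,w,h,s,out):
    im=cv2.imread(src)[v0:v0+h,u0:u0+w]; im=cv2.resize(im,None,fx=s,fy=s,interpolation=cv2.INTER_CUBIC)
    for k in range(0,w,10): cv2.putText(im,str(u0+k),(k*s,8),0,.3,(0,0,255)); cv2.line(im,(k*s,10),(k*s,14),(0,0,255))
    for k in range(0,h,10): cv2.putText(im,str(v0+k),(0,k*s+4),0,.3,(0,255,255))
    cv2.imwrite(out,im)
def snap(n,tag):
    o=get_obs(); im=camera(n)[:,:,::-1]; p=f"pics/{n}_{tag}.png"; cv2.imwrite(p,im)
    import pickle; pickle.dump(o,open(f"pics/{n}_{tag}.pkl","wb")); return p
E
python3 - <<'E'
from h import *
crop("pics/scene0.png",130,95,80,65,9,"pics/c_rack.png")
crop("pics/scene0.png",180,160,130,95,6,"pics/c_press.png")
crop("pics/scene0.png",320,165,80,150,4,"pics/c_wedge.png")
crop("pics/side0.png",215,155,110,95,6,"pics/s_press.png")
E
```

```text
(no output)
```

View pics/c_rack.png

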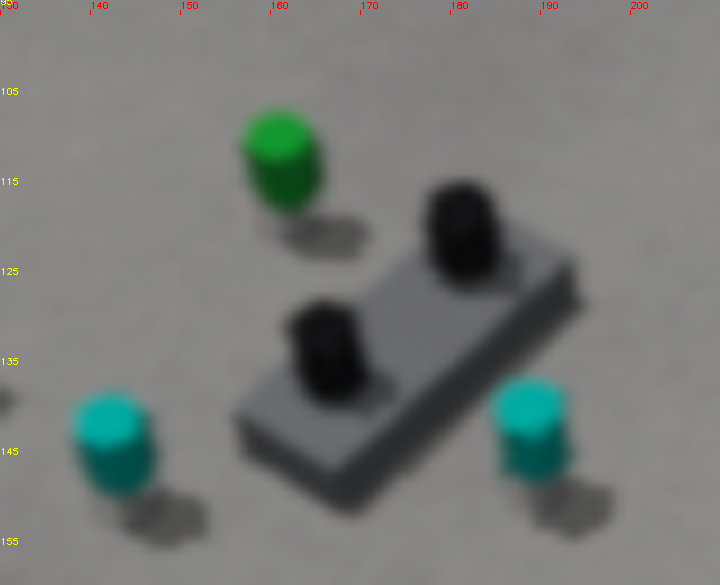

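View pics/c_press.png

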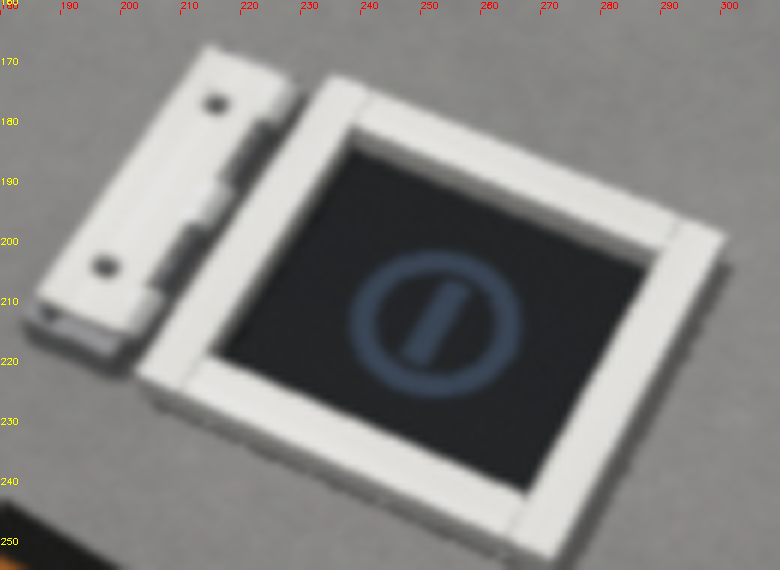

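View pics/c_wedge.png

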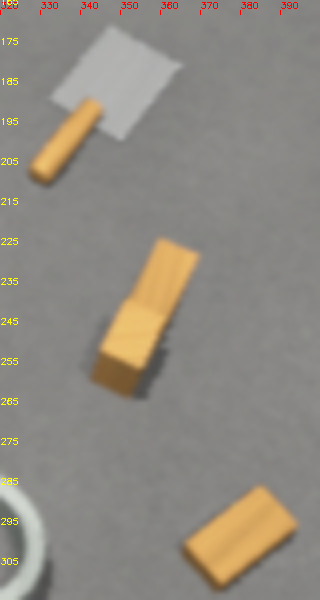

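View pics/s_press.png

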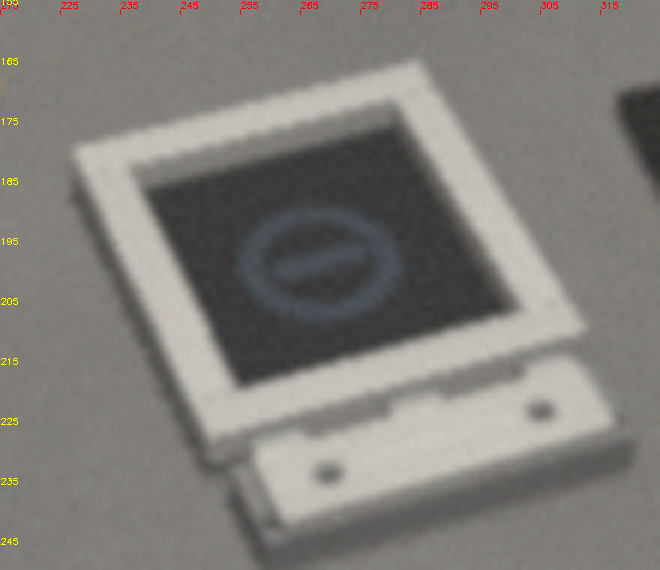

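Run:
```python
from h import *
np.set_printoptions(precision=1,suppress=True)
S=cam('scene');D=cam('side')
print("holes scene",[p2w(S,*p,32) for p in [(214.3,177),(195.8,204)]])
print("holes side",[p2w(D,*p,32) for p in [(268,233.3),(303.5,223)]])
print("pins scene",[p2w(S,*p,47) for p in [(181,121),(166,134)]])
print("frame scene",[p2w(S,*p,30) for p in [(234,172.5),(299.5,199),(271,252.5),(202,221.5)]])
print("frame side",[p2w(D,*p,30) for p in [(226,179.5),(283,165),(311,209),(248,226)]])
print("rack top sc",[p2w(S,*p,26) for p in [(156,140.5),(167,147.5),(193,124)]])
print("wedge block top",[p2w(S,*p,48) for p in [(351,239),(360,244),(355.5,257),(344.5,252)]])
print("wedge tip",[p2w(S,*p,4) for p in [(359,224.5),(369,229)]])
print("tape, shim, knife, jar,tin",[p2w(S,*p,20) for p in [(311,301),(380,299),(349,185),(330,208),(136,178),(136,219),(249,136)]])
print("black/orange",[p2w(S,*p,10) for p in [(183,246),(238,277),(169,255),(232,294)]])
crop("pics/side0.png",225,255,100,100,7,"pics/s_rack.png")
crop("pics/side0.png",195,105,115,80,6,"pics/s_wedge.png")
```

```text
holes scene [array([ 550.2, -140.6,   32. ]), array([ 659.2, -126.1,   32. ])]
holes side [array([ 544.4, -139.2,   32. ]), array([ 653.2, -124.7,   32. ])]
pins scene [array([ 437.6, -360.6,   47. ]), array([ 508.9, -364.2,   47. ])]
frame scene [array([ 501.2, -102.2,   30. ]), array([471.5, 114.1,  30. ]), array([666.8, 140.6,  30. ]), array([695.2, -75.5,  30. ])]
frame side [array([467.6, 113.2,  30. ]), array([662.6, 139. ,  30. ]), array([691.7, -74.4,  30. ]), array([495.3, -97.3,  30. ])]
rack top sc [array([ 536. , -387.3,   26. ]), array([ 538.5, -338.9,   26. ]), array([ 411.6, -333.8,   26. ])]
wedge block top [array([516.2, 303.9,  48. ]), array([516.2, 331.3,  48. ]), array([558.4, 339.3,  48. ]), array([561.8, 307.9,  48. ])]
wedge tip [array([434. , 295.7,   4. ]), array([431.3, 326.5,   4. ])]
tape, shim, knife, jar,tin [array([721.2, 299.8,  20. ]), array([615.3, 445. ,  20. ]), array([336.2, 209. ,  20. ]), array([441.9, 201.7,  20. ]), array([ 682.2, -342. ,   20. ]), array([ 791.8, -242.1,   20. ]), array([ 345.5, -153.5,   20. ])]
black/orange [array([779.9, -79.1,  10. ]), array([769.5, 102.4,  10. ]), array([823.7, -93.3,  10. ]), array([817.8, 117.3,  10. ])]
```

View pics/s_rack.png

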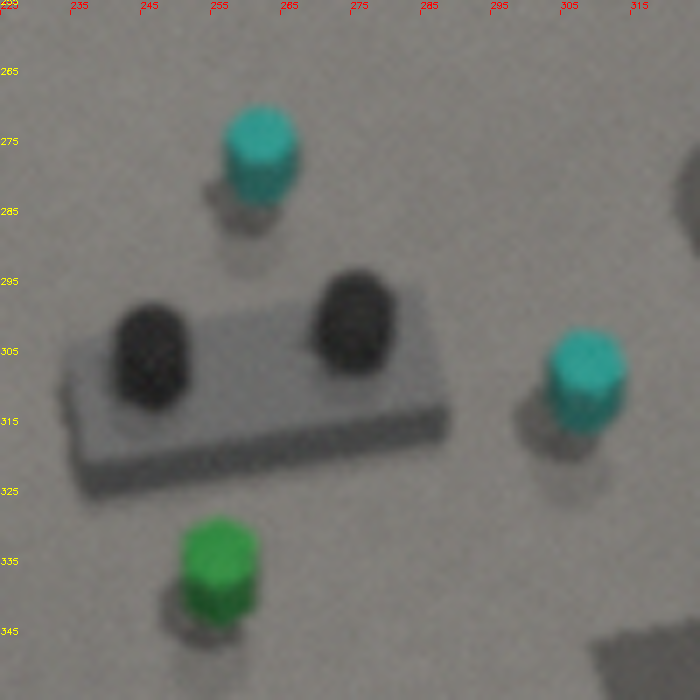

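View pics/s_wedge.png

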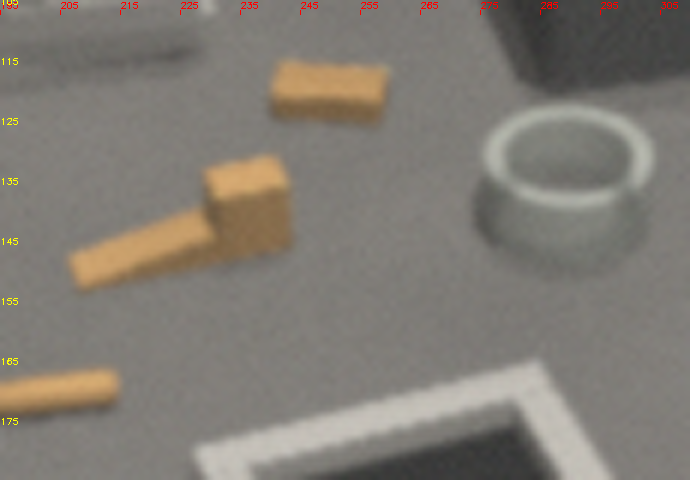

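Run:
```python
import plant
print([n for n in dir(plant) if not n.startswith('__')])
print(getattr(plant,'grip_point_offset',None))
from h import *
np.set_printoptions(precision=1,suppress=True)
S=cam('scene');D=cam('side')
print("pins side",[p2w(D,*p,47) for p in [(246.3,305.7),(275.3,301)]])
print("turq S",[p2w(S,*p,t) for p,t in [((188.5,140.5),56),((142,141.5),56),((161,110),56)]])
print("turq D",[p2w(D,*p,t) for p,t in [((262,275),56),((308.5,306.5),56),((255.5,334),56)]])
print("wedge side blk",[p2w(D,*p,48) for p in [(228.5,134),(239.5,131),(242.5,136),(230.5,138.5)]])
print("wedge bottom side",[p2w(D,*p,0) for p in [(208.5,153),(243,146)]])
```

```text
['PlanningError', 'camera', 'camera_info', 'get_obs', 'grip_point_offset', 'hand_in']
18.700000000000003
pins side [array([ 435.6, -364.4,   47. ]), array([ 507.3, -367.6,   47. ])]
turq S [array([ 495.1, -281.9,   56. ]), array([ 581. , -399.7,   56. ]), array([ 442.6, -440.4,   56. ])]
turq D [array([ 491.7, -291.4,   56. ]), array([ 579.4, -405.8,   56. ]), array([ 440.2, -447.4,   56. ])]
wedge side blk [array([514.4, 324.4,  48. ]), array([555.2, 332.5,  48. ]), array([559.8, 301.4,  48. ]), array([516.6, 297.4,  48. ])]
wedge bottom side [array([435.3, 296.3,   0. ]), array([560.8, 306.3,   0. ])]
```

```bash
cat > plan.py <<'E'
import sys
from h import *
# usage: plan.py x y z toolYangle_deg opening nrows [maxstep]
a=[float(v) for v in sys.argv[1:7]]; ms=float(sys.argv[7]) if len(sys.argv)>7 else 41.
o=get_obs(); P=o['ee_pos']; Q=rot(o['tool_rot'])
th=np.radians(a[3]); y=np.array([np.cos(th),np.sin(th),0]); z=np.array([0,0,-1.]); x=np.cross(y,z)
best=None
for s in (1,-1):
    T=R.from_matrix(np.c_[s*x,s*y,z])
    e=(Q.inv()*T).magnitude()
    if best is None or e<best[0]: best=(e,T)
T=best[1]; t=np.array(a[:3]); rows=[]
print("t %.2f now"%o['t'],P.round(1),"toolYang %.1f"%np.degrees(np.arctan2(*Q.as_matrix()[[1,0],[1,1]])),"F",o['wrist_force'].round(1),"w %.1f"%o['width'],"q",o['joint_pos'].round(2))
for i in range(int(a[5])):
    d=t-P; n=np.linalg.norm(d)
    if n>ms: d*=ms/n
    d=Q.inv().apply(d); w=(Q.inv()*T).as_rotvec(); m=np.linalg.norm(w)
    if m>.12: w*=.12/m
    d=d.round(1); w=w.round(3)
    rows.append("[[%.4f,%.4f,%.4f],[%.3f,%.3f,%.3f],%g]"%(*(d/1000),*w,a[4]))
    P=P+Q.apply(d); Q=Q*R.from_rotvec(w)
    if np.linalg.norm(t-P)<.3 and (Q.inv()*T).magnitude()<.004: break
print("["+",\n".join(rows)+"] \nend",P.round(1))
E
python3 plan.py 470 -330 200 7.6 0.55 5
```

```text
t 0.15 now [168.5 575.6 230.4] toolYang 73.7 F [-0.1 -0.6 -0.2] w 85.3 q [ 1.23  0.09  1.23  0.    1.82 -0.06]
[[[-0.0233,-0.0337,0.0014],[-0.000,0.000,0.120],0.55],
[[-0.0272,-0.0306,0.0014],[-0.000,0.000,0.120],0.55],
[[-0.0307,-0.0272,0.0014],[-0.000,0.000,0.120],0.55],
[[-0.0337,-0.0233,0.0013],[-0.000,0.000,0.120],0.55],
[[-0.0363,-0.0191,0.0014],[-0.000,0.000,0.120],0.55]] 
end [233.2 381.2 223.7]
```

Call:
{"api": "carry_out", "payload": {
  "moves": [
    [[-0.0233, -0.0337, 0.0014], [0, 0, 0.12], 0.55],
    [[-0.0272, -0.0306, 0.0014], [0, 0, 0.12], 0.55],
    [[-0.0307, -0.0272, 0.0014], [0, 0, 0.12], 0.55],
    [[-0.0337, -0.0233, 0.0013], [0, 0, 0.12], 0.55],
    [[-0.0363, -0.0191, 0.0014], [0, 0, 0.12], 0.55]
  ]
}}

```text
t: 0.57
ee_pos: [230.4, 380.5, 214.2]
tool_rot: [-0.001, 0.434, 0.901, -0.008]
wrist_force: [0.6, 0.3, -0.0]
width: 47.0
```

```bash
python3 plan.py 470 -330 200 7.6 0.55 5
```

```text
t 0.57 now [230.4 380.5 214.2] toolYang 38.5 F [ 0.6  0.3 -0. ] w 47.0 q [ 0.95 -0.32  1.64 -0.    1.84  0.28]
[[[-0.0385,-0.0139,0.0012],[-0.003,0.002,0.120],0.55],
[[-0.0399,-0.0092,0.0011],[-0.003,0.002,0.120],0.55],
[[-0.0408,-0.0044,0.0010],[-0.003,0.002,0.120],0.55],
[[-0.0410,0.0005,0.0009],[-0.003,0.002,0.120],0.55],
[[-0.0406,0.0054,0.0008],[-0.001,0.002,0.060],0.55]] 
end [295.9 186.4 210.4]
```

```bash
python3 plan.py 420 80 215 7.6 0.55 5
```

```text
t 0.57 now [230.4 380.5 214.2] toolYang 38.5 F [ 0.6  0.3 -0. ] w 47.0 q [ 0.95 -0.32  1.64 -0.    1.84  0.28]
[[[-0.0408,-0.0045,0.0002],[-0.003,0.002,0.120],0.55],
[[-0.0410,0.0004,0.0001],[-0.003,0.002,0.120],0.55],
[[-0.0407,0.0053,0.0001],[-0.003,0.002,0.120],0.55],
[[-0.0397,0.0102,-0.0000],[-0.003,0.002,0.120],0.55],
[[-0.0382,0.0148,-0.0001],[-0.001,0.002,0.060],0.55]] 
end [339.8 207.1 214.7]
```

Call:
{"api": "carry_out", "payload": {
  "moves": [
    [[-0.0408, -0.0045, 0], [-0.003, 0.002, 0.12], 0.55],
    [[-0.041, 0.0004, 0], [-0.003, 0.002, 0.12], 0.55],
    [[-0.0407, 0.0053, 0], [-0.003, 0.002, 0.12], 0.55],
    [[-0.0397, 0.0102, 0], [-0.003, 0.002, 0.12], 0.55],
    [[-0.0382, 0.0148, 0], [-0.001, 0.002, 0.06], 0.55]
  ]
}}

```text
t: 0.98
ee_pos: [335.8, 200.6, 213.5]
tool_rot: [0.0, 0.668, 0.744, 0.0]
wrist_force: [0.4, 0.5, 0.5]
width: 47.1
```

```bash
python3 plan.py 437 -300 210 7.6 0.55 5
```

```text
t 0.98 now [335.8 200.6 213.5] toolYang 6.2 F [0.4 0.5 0.5] w 47.1 q [ 0.45 -0.48  1.76  0.    1.86  0.34]
[[[-0.0408,0.0038,0.0003],[0.001,-0.000,-0.025],0.55],
[[-0.0409,0.0027,0.0003],[-0.000,-0.000,-0.000],0.55],
[[-0.0409,0.0028,0.0003],[-0.000,-0.000,-0.000],0.55],
[[-0.0409,0.0027,0.0003],[-0.000,-0.000,-0.000],0.55],
[[-0.0409,0.0028,0.0002],[-0.000,-0.000,-0.000],0.55]] 
end [ 3.764e+02 -2.000e-01  2.120e+02]
```

Call:
{"api": "carry_out", "payload": {
  "moves": [
    [[-0.0408, 0.0038, 0], [0.001, 0, -0.025], 0.55],
    [[-0.041, 0.0028, 0], [0, 0, 0], 0.55],
    [[-0.041, 0.0028, 0], [0, 0, 0], 0.55],
    [[-0.041, 0.0028, 0], [0, 0, 0], 0.55],
    [[-0.041, 0.0028, 0], [0, 0, 0], 0.55]
  ]
}}

```text
t: 1.4
ee_pos: [375.3, -4.0, 212.2]
tool_rot: [0.0, 0.66, 0.751, 0.001]
wrist_force: [1.1, -0.2, -0.2]
width: 46.7
```

Call:
{"api": "carry_out", "payload": {
  "moves": [
    [[-0.041, 0.003, 0], [0, 0, 0], 0.55],
    [[-0.041, 0.003, 0], [0, 0, 0], 0.55],
    [[-0.041, 0.003, 0], [0, 0, 0], 0.55],
    [[-0.041, 0.003, 0], [0, 0, 0], 0.55],
    [[-0.041, 0.003, 0], [0, 0, 0], 0.55]
  ]
}}

```text
t: 1.82
ee_pos: [413.7, -209.0, 212.1]
tool_rot: [0.001, 0.661, 0.751, 0.001]
wrist_force: [1.7, 0.7, 0.4]
width: 46.5
```

```bash
python3 plan.py 470 -330 200 7.6 0.55 5
```

```text
t 1.82 now [ 413.7 -209.   212.1] toolYang 7.3 F [1.7 0.7 0.4] w 46.5 q [-0.54 -0.28  1.62  0.    1.81 -0.67]
[[[-0.0389,0.0124,0.0037],[0.004,0.000,-0.005],0.55],
[[-0.0390,0.0122,0.0037],[-0.000,0.000,0.000],0.55],
[[-0.0390,0.0121,0.0037],[-0.000,0.000,0.000],0.55],
[[-0.0105,0.0033,0.0010],[-0.000,0.000,0.000],0.55]] 
end [ 470. -330.  200.]
```

Call:
{"api": "carry_out", "payload": {
  "moves": [
    [[-0.039, 0.0124, 0.0037], [0.004, 0, -0.005], 0.55],
    [[-0.039, 0.0124, 0.0037], [0, 0, 0], 0.55],
    [[-0.039, 0.0124, 0.0037], [0, 0, 0], 0.55],
    [[-0.01, 0.003, 0.001], [0, 0, 0], 0.55],
    [[0, 0, 0], [0, 0, 0], 0.55]
  ]
}}

```text
t: 2.23
ee_pos: [467.7, -339.7, 195.5]
tool_rot: [-0.002, 0.662, 0.749, -0.001]
wrist_force: [-1.1, 0.8, 0.3]
width: 46.6
```

```bash
python3 -c "
from h import *
snap('wrist','r1'); print(get_obs()['ee_pos'])"
```

```text
[ 467.23689168 -338.76084538  195.15669461]
```

View pics/wrist_r1.png

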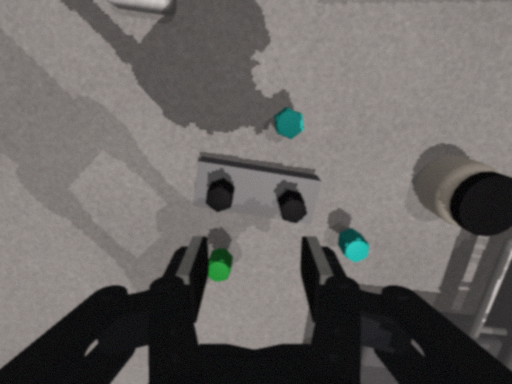

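```bash
python3 -c "
from h import *
crop('pics/wrist_r1.png',185,140,150,115,5,'pics/c1.png')"
```

```text
(no output)
```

View pics/c1.png

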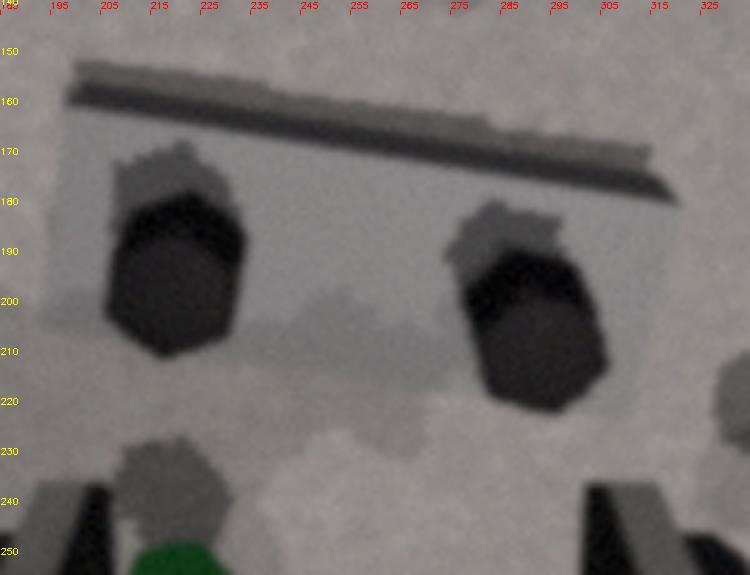

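```bash
python3 -c "
from h import *;import pickle
o=pickle.load(open('pics/wrist_r1.pkl','rb'));c=cam('wrist',o)
np.set_printoptions(precision=1,suppress=True)
print(p2w(c,218.7,199,62),p2w(c,294,211,62))
print([p2w(c,*p,26) for p in [(198,160.5),(318.5,179.5)]])"
python3 plan.py 437 -340 110 7.6 0.55 5
```

```text
[ 436.7 -362.5   62. ] [ 509.1 -365.7   62. ]
[array([ 409. , -336.4,   26. ]), array([ 535.3, -341. ,   26. ])]
t 2.28 now [ 467.2 -338.8  195.2] toolYang 7.1 F [-0.1  0.9 -0.9] w 47.3 q [-0.69  0.03  1.36 -0.    1.76 -0.81]
[[[0.0011,-0.0135,0.0387],[-0.004,-0.002,-0.009],0.55],
[[0.0012,-0.0137,0.0386],[-0.000,0.000,-0.000],0.55],
[[0.0003,-0.0028,0.0079],[-0.000,0.000,-0.000],0.55]] 
end [ 436.9 -340.   110. ]
```

```bash
python3 plan.py 436.8 -362.5 85 7.6 0.55 5
```

```text
t 2.28 now [ 467.2 -338.8  195.2] toolYang 7.1 F [-0.1  0.9 -0.9] w 47.3 q [-0.69  0.03  1.36 -0.    1.76 -0.81]
[[[-0.0070,-0.0115,0.0387],[-0.004,-0.002,-0.009],0.55],
[[-0.0069,-0.0117,0.0387],[-0.000,0.000,-0.000],0.55],
[[-0.0058,-0.0098,0.0328],[-0.000,0.000,-0.000],0.55]] 
end [ 436.8 -362.5   85. ]
```

Call:
{"api": "carry_out", "payload": {
  "moves": [
    [[-0.007, -0.0115, 0.0387], [-0.004, -0.002, -0.009], 0.55],
    [[-0.007, -0.0117, 0.0387], [0, 0, 0], 0.55],
    [[-0.0058, -0.0098, 0.0328], [0, 0, 0], 0.55],
    [[0, 0, 0], [0, 0, 0], 0.55]
  ]
}}

```text
t: 2.62
ee_pos: [438.1, -359.3, 87.5]
tool_rot: [0.003, 0.657, 0.754, 0.001]
wrist_force: [-1.2, 0.6, -0.9]
width: 47.1
```

```bash
python3 plan.py 436.8 -362.5 36 7.6 0.55 5 25
```

```text
t 2.62 now [ 438.1 -359.3   87.5] toolYang 7.9 F [-1.2  0.6 -0.9] w 47.1 q [-0.75  0.02  1.56  0.    1.56 -0.89]
[[[-0.0013,-0.0009,0.0249],[0.005,0.004,0.004],0.55],
[[-0.0015,-0.0009,0.0249],[0.000,-0.000,0.000],0.55],
[[-0.0001,-0.0000,0.0017],[0.000,-0.000,0.000],0.55]] 
end [ 436.8 -362.5   36. ]
```

Call:
{"api": "carry_out", "payload": {
  "moves": [
    [[-0.0014, -0.001, 0.02], [0.005, 0.004, 0.004], 0.55],
    [[-0.0014, -0.001, 0.02], [0, 0, 0], 0.55],
    [[0, 0, 0], [0, 0, 0], 0.55]
  ]
}}

```text
t: 2.87
ee_pos: [437.3, -359.0, 51.1]
tool_rot: [0.001, 0.658, 0.753, 0.001]
wrist_force: [0.5, 0.2, -1.3]
width: 47.0
```

```bash
python3 plan.py 436.8 -362.5 36 7.6 0.55 5 25
```

```text
t 2.87 now [ 437.3 -359.    51.1] toolYang 7.7 F [ 0.5  0.2 -1.3] w 47.0 q [-0.75  0.04  1.61  0.    1.49 -0.88]
[[[-0.0034,-0.0011,0.0151],[0.003,0.001,0.002],0.55]] 
end [ 436.8 -362.5   36. ]
```

Call:
{"api": "carry_out", "payload": {
  "moves": [
    [[-0.0034, -0.001, 0.008], [0.003, 0, 0], 0.55],
    [[-0.001, 0, 0.007], [0, 0, 0], 0.55],
    [[0, 0, 0], [0, 0, 0], 0.55]
  ]
}}

```text
t: 3.12
ee_pos: [439.9, -362.8, 41.9]
tool_rot: [0.004, 0.657, 0.754, -0.0]
wrist_force: [-0.3, 0.6, -0.2]
width: 47.2
```

```bash
python3 plan.py 436.8 -362.5 36 7.6 0.55 5 25;python3 -c "
from h import *
snap('wrist','r2')"
```

```text
t 3.12 now [ 439.9 -362.8   41.9] toolYang 7.9 F [-0.3  0.6 -0.2] w 47.2 q [-0.75  0.05  1.61  0.    1.47 -0.89]
[[[0.0008,-0.0031,0.0059],[0.005,0.006,0.005],0.55]] 
end [ 436.8 -362.5   36. ]
```

View pics/wrist_r2.png

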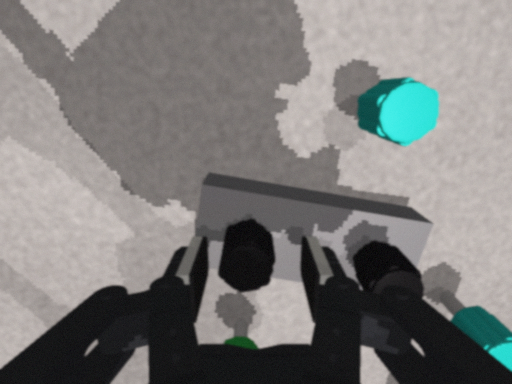

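Call:
{"api": "carry_out", "payload": {
  "moves": [
    [[0.0005, -0.0025, 0.006], [0.003, 0.003, 0.003], 0.55],
    [[0, 0, 0], [0, 0, 0], 0.55],
    [[0, 0, 0], [0, 0, 0], 0.55]
  ]
}}

```text
t: 3.42
ee_pos: [439.1, -363.8, 39.7]
tool_rot: [0.005, 0.658, 0.753, -0.0]
wrist_force: [-0.2, 0.3, 0.0]
width: 46.8
```

```bash
for i in 1 2 3; do python3 plan.py 436.8 -362.5 36 7.6 0.55 1 25; done
```

```text
t 3.42 now [ 439.1 -363.8   39.7] toolYang 7.7 F [-0.2  0.3  0. ] w 46.8 q [-0.75  0.05  1.61 -0.    1.47 -0.89]
[[[0.0016,-0.0021,0.0037],[0.006,0.007,0.002],0.55]] 
end [ 436.8 -362.5   36. ]
t 3.42 now [ 439.1 -363.8   39.7] toolYang 7.7 F [-0.2  0.3  0. ] w 46.8 q [-0.75  0.05  1.61 -0.    1.47 -0.89]
[[[0.0016,-0.0021,0.0037],[0.006,0.007,0.002],0.55]] 
end [ 436.8 -362.5   36. ]
t 3.42 now [ 439.1 -363.8   39.7] toolYang 7.7 F [-0.2  0.3  0. ] w 46.8 q [-0.75  0.05  1.61 -0.    1.47 -0.89]
[[[0.0016,-0.0021,0.0037],[0.006,0.007,0.002],0.55]] 
end [ 436.8 -362.5   36. ]
```

Call:
{"api": "carry_out", "payload": {
  "moves": [
    [[0.0015, -0.002, 0.004], [0.005, 0.005, 0], 0.55],
    [[0, -0.001, 0.001], [0, 0, 0], 0.55],
    [[0, 0, 0], [0, 0, 0], 0.2],
    [[0, 0, 0], [0, 0, 0], 0.0],
    [[0, 0, 0], [0, 0, 0], 0.0]
  ]
}}

```text
t: 3.83
ee_pos: [435.8, -363.1, 35.2]
tool_rot: [0.001, 0.658, 0.753, -0.0]
wrist_force: [-0.5, 0.6, 1.3]
width: 23.1
```

```bash
python3 plan.py 436.8 -362.5 36 7.6 0.55 1 25
```

```text
t 3.83 now [ 435.8 -363.1   35.2] toolYang 7.7 F [-0.5  0.6  1.3] w 23.1 q [-0.75  0.05  1.62 -0.    1.47 -0.89]
[[[0.0004,0.0010,-0.0008],[0.001,0.003,0.001],0.55]] 
end [ 436.8 -362.5   36. ]
```

Call:
{"api": "carry_out", "payload": {
  "moves": [
    [[0, 0, 0], [0, 0, 0], 0.0],
    [[0, 0, -0.02], [0, 0, 0], 0.0],
    [[0, 0, -0.03], [0, 0, 0], 0.0],
    [[0, 0, -0.035], [0, 0, 0], 0.0],
    [[0, 0, -0.035], [0, 0, 0], 0.0]
  ]
}}

```text
t: 4.25
ee_pos: [431.9, -359.1, 146.2]
tool_rot: [-0.009, 0.658, 0.753, 0.0]
wrist_force: [-0.8, -0.6, -0.6]
width: 23.5
```

```bash
python3 plan.py 640 -175 140 7.6 0 5
```

```text
t 4.25 now [ 431.9 -359.1  146.2] toolYang 7.7 F [-0.8 -0.6 -0.6] w 23.5 q [-0.75  0.    1.47 -0.    1.69 -0.89]
[[[0.0228,0.0341,0.0008],[-0.012,-0.014,0.001],0],
[[0.0229,0.0340,0.0009],[-0.000,-0.000,0.000],0],
[[0.0229,0.0340,0.0009],[-0.000,-0.000,0.000],0],
[[0.0228,0.0340,0.0009],[-0.000,-0.000,0.000],0],
[[0.0228,0.0340,0.0009],[-0.000,-0.000,0.000],0]] 
end [ 585.3 -223.4  141.7]
```

Call:
{"api": "carry_out", "payload": {
  "moves": [
    [[0.0228, 0.034, 0.0008], [-0.012, -0.014, 0.001], 0],
    [[0.0229, 0.034, 0.0009], [0, 0, 0], 0],
    [[0.0229, 0.034, 0.0009], [0, 0, 0], 0],
    [[0.0228, 0.034, 0.0009], [0, 0, 0], 0],
    [[0.0228, 0.034, 0.0009], [0, 0, 0], 0]
  ]
}}

```text
t: 4.67
ee_pos: [588.7, -230.3, 155.5]
tool_rot: [0.011, 0.665, 0.747, -0.001]
wrist_force: [0.6, -0.9, 0.7]
width: 23.5
```

```bash
python3 plan.py 640 -175 140 7.6 0 5
```

```text
t 4.67 now [ 588.7 -230.3  155.5] toolYang 6.7 F [ 0.6 -0.9  0.7] w 23.5 q [-0.42  0.16  1.29 -0.01  1.67 -0.54]
[[[0.0262,0.0305,0.0082],[0.012,0.018,-0.016],0],
[[0.0225,0.0272,0.0073],[0.000,-0.000,0.000],0]] 
end [ 640. -175.  140.]
```

Call:
{"api": "carry_out", "payload": {
  "moves": [
    [[0.026, 0.028, 0.008], [0.012, 0.018, -0.016], 0],
    [[0.022, 0.025, 0.007], [0, 0, 0], 0],
    [[0, 0, 0], [0, 0, 0], 0],
    [[0, 0, 0], [0, 0, 0], 0]
  ]
}}

```text
t: 5.0
ee_pos: [642.4, -165.7, 138.0]
tool_rot: [-0.001, 0.655, 0.756, 0.001]
wrist_force: [-0.5, -0.6, -0.6]
width: 22.9
```

```bash
python3 plan.py 655 -132 100 7.6 0 5;python3 -c "
from h import *
snap('wrist','b1')"
```

```text
t 5.00 now [ 642.4 -165.7  138. ] toolYang 8.2 F [-0.5 -0.6 -0.6] w 22.9 q [-0.31  0.26  1.2   0.    1.68 -0.45]
[[[0.0246,0.0135,0.0299],[0.001,-0.003,0.010],0],
[[0.0069,0.0037,0.0082],[-0.000,-0.000,-0.000],0]] 
end [ 655. -132.  100.]
```

View pics/wrist_b1.png

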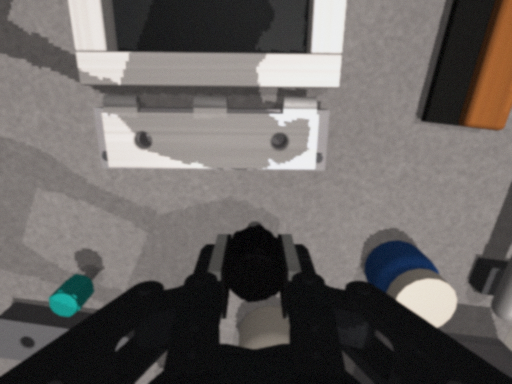

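```bash
python3 -c "
from h import *;import pickle
o=pickle.load(open('pics/wrist_b1.pkl','rb'));c=cam('wrist',o)
np.set_printoptions(precision=1,suppress=True)
print(p2w(c,143,140.3,32),p2w(c,280,141,32)); print(o['ee_pos'])
Q=rot(o['tool_rot'])
for zz in (-27,-4,-20,3,29): print(zz,w2p(c,o['ee_pos']+Q.apply([0,0,zz])))
crop('pics/wrist_b1.png',95,90,240,90,3,'pics/c1.png')
crop('pics/wrist_b1.png',190,200,120,110,6,'pics/c2.png')"
```

```text
[ 549.  -138.1   32. ] [ 657.6 -123.1   32. ]
[ 642.4 -165.7  138. ]
-27 [253.6 279.8]
-4 [253.7 253.3]
-20 [253.7 270.9]
3 [253.7 246.7]
29 [253.7 226.1]
```

View pics/c1.png

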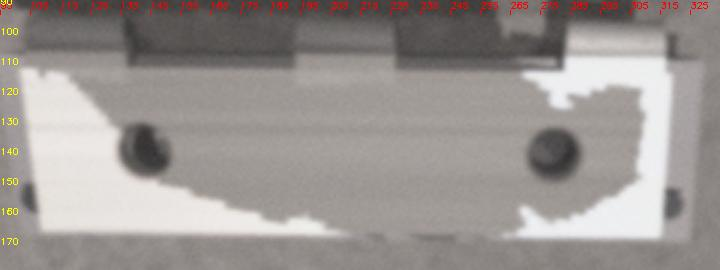

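View pics/c2.png

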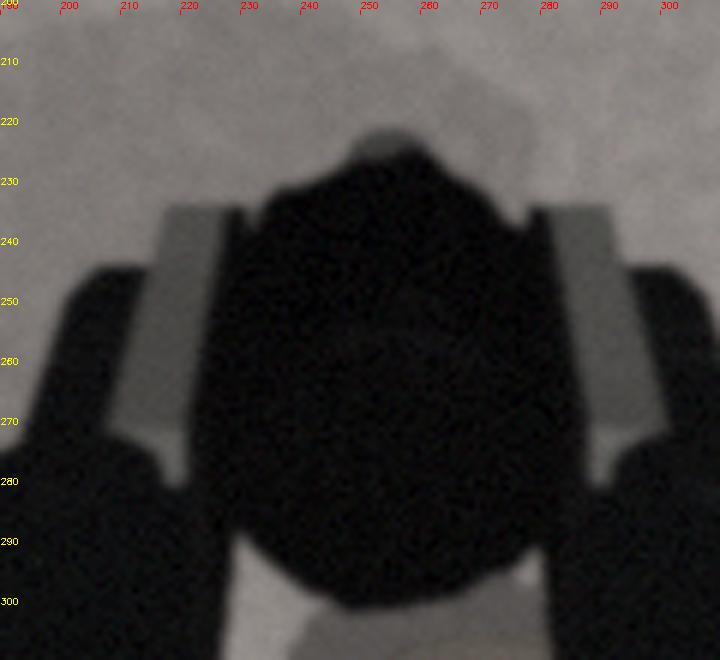

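```bash
python3 plan.py 657.3 -123.5 78 7.7 0 5
```

```text
t 5.05 now [ 642.1 -165.5  137.7] toolYang 8.2 F [-0.2  1.5 -0.6] w 23.2 q [-0.31  0.26  1.2   0.    1.68 -0.45]
[[[0.0215,0.0115,0.0329],[0.001,-0.004,0.008],0],
[[0.0179,0.0093,0.0269],[-0.000,-0.000,-0.000],0]] 
end [ 657.3 -123.5   78. ]
```

Call:
{"api": "carry_out", "payload": {
  "moves": [
    [[0.0215, 0.0115, 0.033], [0.001, -0.004, 0.008], 0],
    [[0.018, 0.0093, 0.025], [0, 0, 0], 0],
    [[0, 0, 0], [0, 0, 0], 0],
    [[0, 0, 0], [0, 0, 0], 0]
  ]
}}

```text
t: 5.38
ee_pos: [656.3, -128.5, 82.1]
tool_rot: [0.002, 0.66, 0.751, -0.0]
wrist_force: [0.2, -0.1, -0.0]
width: 23.2
```

```bash
python3 plan.py 657.3 -123.5 78 7.7 0 5;python3 -c "
from h import *
snap('wrist','b2')
crop('pics/wrist_b2.png',150,130,170,120,4,'pics/c1.png')"
```

```text
t 5.38 now [ 656.3 -128.5   82.1] toolYang 7.3 F [ 0.2 -0.1 -0. ] w 23.2 q [-0.24  0.29  1.27 -0.    1.58 -0.37]
[[[0.0049,0.0016,0.0041],[0.003,0.004,-0.006],0]] 
end [ 657.3 -123.5   78. ]
```

View pics/c1.png

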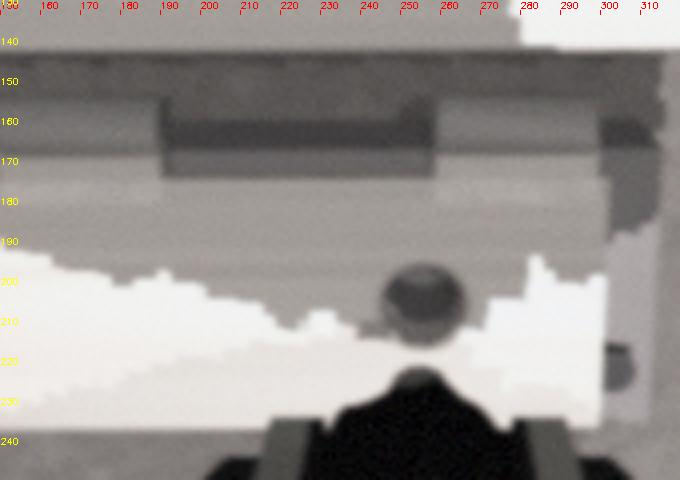

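```bash
python3 -c "
from h import *;import pickle
o=pickle.load(open('pics/wrist_b2.pkl','rb'));c=cam('wrist',o)
np.set_printoptions(precision=1,suppress=True)
print(p2w(c,255.2,206,32)-o['ee_pos'],p2w(c,255.2,206,32)); print(o['ee_pos'])
Q=rot(o['tool_rot'])
print(Q.inv().apply(p2w(c,255.2,206,32)-o['ee_pos']))
P=o['ee_pos']+Q.apply([0,0,29]);print(w2p(c,P), [w2p(c,P+Q.apply(v)) for v in ([3,0,0],[5,0,-5])])
"
```

```text
[  0.5   5.  -50.1] [ 656.8 -123.5   32. ]
[ 656.3 -128.5   82.1]
[ 5.1  1.  50. ]
[253.7 226.2] [array([253.7, 221.6]), array([253.7, 221.8])]
```

Call:
{"api": "carry_out", "payload": {
  "moves": [
    [[0.005, 0.0013, 0.007], [0.003, 0.004, -0.006], 0],
    [[0.0005, 0, 0.005], [0, 0, 0], 0],
    [[0, 0, 0], [0, 0, 0], 0]
  ]
}}

```text
t: 5.68
ee_pos: [656.8, -126.5, 72.8]
tool_rot: [0.002, 0.66, 0.752, 0.001]
wrist_force: [-0.1, 0.8, -0.5]
width: 23.3
```

```bash
python3 plan.py 657.1 -123.5 66 7.7 0 5;python3 -c "
from h import *
snap('wrist','b3')
crop('pics/wrist_b3.png',190,150,130,110,6,'pics/c1.png')
import pickle
o=pickle.load(open('pics/wrist_b3.pkl','rb'));c=cam('wrist',o)
print('hole now expected',w2p(c,[657.1,-123.5,32]))"
```

```text
t 5.68 now [ 656.8 -126.5   72.8] toolYang 7.5 F [-0.1  0.8 -0.5] w 23.3 q [-0.24  0.3   1.28 -0.    1.56 -0.37]
[[[0.0030,0.0006,0.0068],[0.004,0.001,-0.004],0]] 
end [ 657.1 -123.5   66. ]
hole now expected [254.51796427 214.09138314]
```

View pics/c1.png

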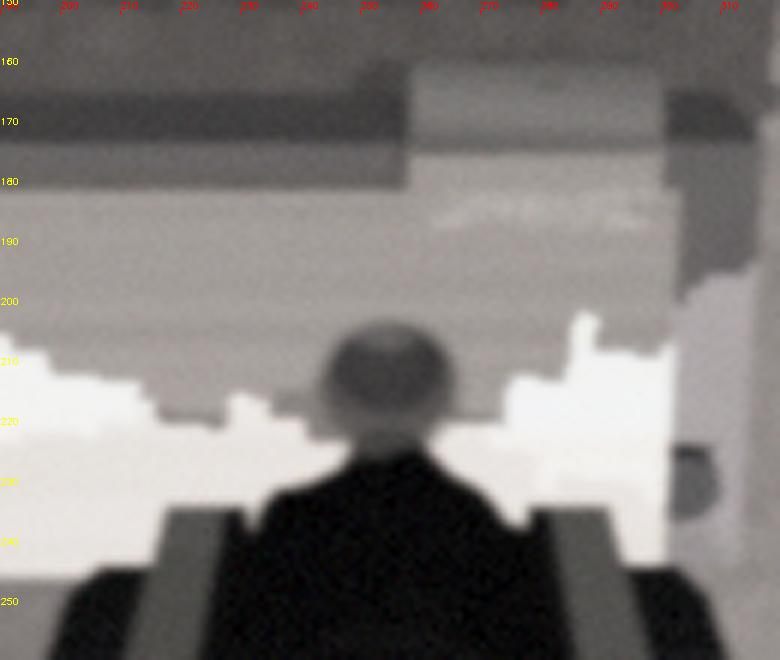

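Call:
{"api": "carry_out", "payload": {
  "moves": [
    [[0.0033, 0.0005, 0.002], [0.003, 0.001, -0.002], 0],
    [[0.0005, 0, 0.001], [0, 0, 0], 0],
    [[0, 0, 0], [0, 0, 0], 0]
  ]
}}

```text
t: 5.98
ee_pos: [657.5, -124.0, 72.1]
tool_rot: [0.002, 0.659, 0.752, 0.001]
wrist_force: [-0.5, -0.5, -0.2]
width: 23.0
```

```bash
python3 plan.py 656.9 -123.5 66 7.7 0 5;python3 -c "
from h import *
snap('wrist','b4')
crop('pics/wrist_b4.png',190,150,130,110,6,'pics/c1.png')
import pickle
o=pickle.load(open('pics/wrist_b4.pkl','rb'));c=cam('wrist',o)
print('hole now expected',w2p(c,[657.1,-123.5,32]))"
```

```text
t 5.98 now [ 657.5 -124.    72.1] toolYang 7.5 F [-0.5 -0.5 -0.2] w 23.0 q [-0.24  0.3   1.28 -0.    1.56 -0.37]
[[[0.0006,-0.0006,0.0061],[0.003,0.002,-0.004],0]] 
end [ 656.9 -123.5   66. ]
hole now expected [252.95049238 218.09746407]
```

View pics/c1.png

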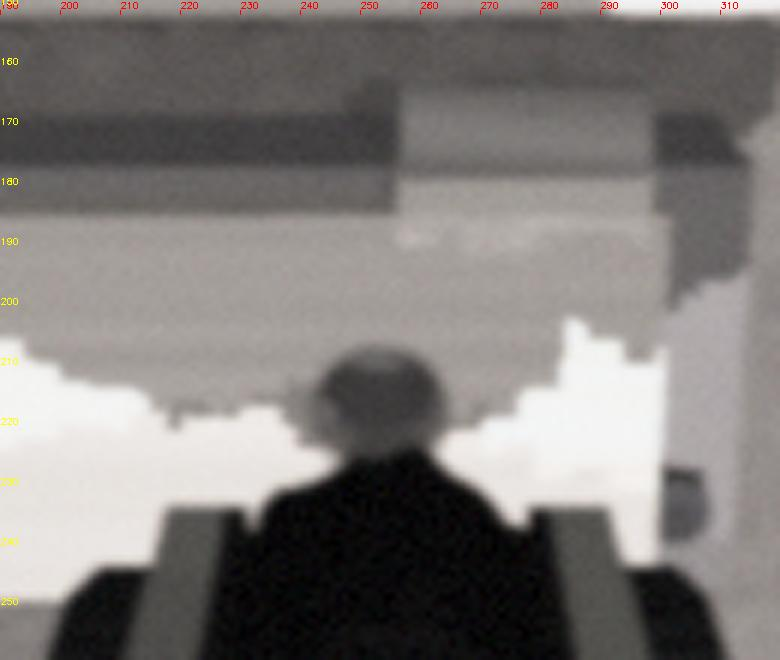

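Call:
{"api": "carry_out", "payload": {
  "moves": [
    [[0.0007, -0.0005, 0.006], [0.003, 0.002, -0.003], 0],
    [[0, 0, 0.006], [0, 0, 0], 0],
    [[0, 0, 0], [0, 0, 0], 0]
  ]
}}

```text
t: 6.28
ee_pos: [657.4, -123.2, 59.9]
tool_rot: [0.001, 0.658, 0.753, 0.001]
wrist_force: [-0.7, -0.6, -0.7]
width: 23.1
```

```bash
python3 plan.py 656.9 -123.5 50 7.7 0 5;python3 -c "
from h import *
snap('wrist','b5')
crop('pics/wrist_b5.png',190,150,130,110,6,'pics/c1.png')"
```

```text
t 6.28 now [ 657.4 -123.2   59.9] toolYang 7.7 F [-0.7 -0.6 -0.7] w 23.1 q [-0.24  0.3   1.29  0.    1.54 -0.37]
[[[-0.0002,-0.0006,0.0099],[0.002,0.000,-0.000],0]] 
end [ 656.9 -123.5   50. ]
```

View pics/c1.png

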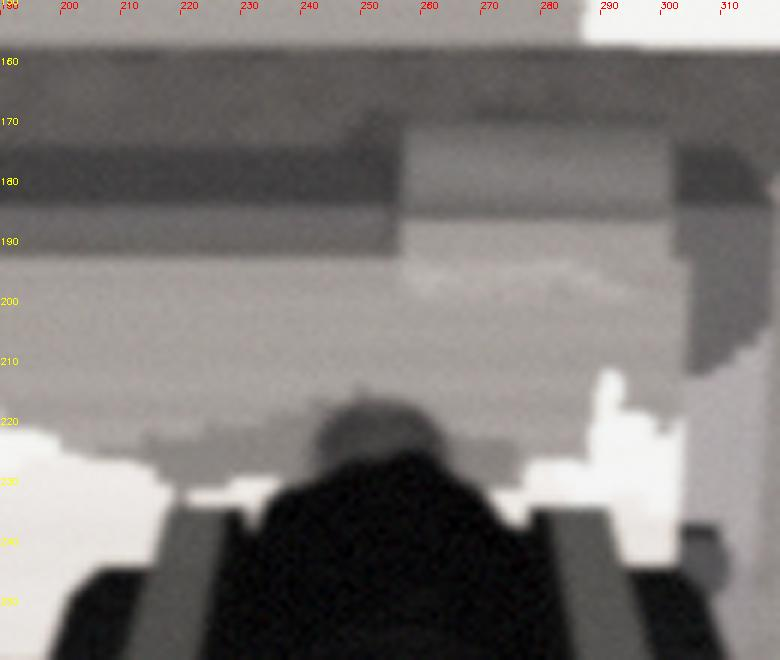

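Call:
{"api": "carry_out", "payload": {
  "moves": [
    [[0, -0.0003, 0.005], [0.001, 0, 0], 0],
    [[0, 0, 0.005], [0, 0, 0], 0],
    [[0, 0, 0.005], [0, 0, 0], 0]
  ]
}}

```text
t: 6.58
ee_pos: [657.8, -123.5, 45.5]
tool_rot: [0.001, 0.658, 0.753, 0.001]
wrist_force: [0.5, -0.9, -1.5]
width: 23.4
```

```bash
python3 plan.py 656.9 -123.5 35 7.7 0 5
```

```text
t 6.58 now [ 657.8 -123.5   45.5] toolYang 7.7 F [ 0.5 -0.9 -1.5] w 23.4 q [-0.24  0.31  1.31 -0.    1.52 -0.37]
[[[0.0001,-0.0009,0.0105],[0.003,0.001,0.000],0]] 
end [ 656.9 -123.5   35. ]
```

Entering freely, so I'll continue down.

Call:
{"api": "carry_out", "payload": {
  "moves": [
    [[0, -0.0005, 0.005], [0.001, 0, 0], 0],
    [[0, 0, 0.004], [0, 0, 0], 0],
    [[0, 0, 0.003], [0, 0, 0], 0]
  ]
}}

```text
t: 6.83
ee_pos: [657.2, -124.1, 35.0]
tool_rot: [0.002, 0.658, 0.753, -0.0]
wrist_force: [-12.2, -0.8, 29.0]
width: 23.3
```

```bash
python3 plan.py 656.9 -123.5 34.5 7.7 0 5
```

```text
t 6.83 now [ 657.2 -124.1   35. ] toolYang 7.7 F [-12.2  -0.8  29. ] w 23.3 q [-0.24  0.32  1.32 -0.    1.5  -0.37]
[[[0.0007,-0.0002,0.0005],[0.002,0.003,-0.000],0]] 
end [ 656.9 -123.4   34.5]
```

Call:
{"api": "carry_out", "payload": {
  "moves": [
    [[0, -0.0005, -0.0005], [0, 0, 0], 0],
    [[0, 0, 0], [0, 0, 0], 0.5],
    [[0, 0, 0], [0, 0, 0], 0.5],
    [[0, 0, 0], [0, 0, 0], 0.5]
  ]
}}

```text
t: 7.17
ee_pos: [657.5, -124.7, 37.3]
tool_rot: [0.003, 0.658, 0.753, 0.0]
wrist_force: [-0.3, -0.1, -0.3]
width: 42.4
```

Call:
{"api": "carry_out", "payload": {
  "moves": [
    [[0, 0, -0.02], [0, 0, 0], 0.5],
    [[0, 0, -0.035], [0, 0, 0], 0.5],
    [[0, 0, -0.04], [0, 0, 0], 0.5],
    [[-0.02, 0, -0.03], [0, 0, 0], 0.5],
    [[-0.02, 0, 0], [0, 0, 0], 0.5]
  ]
}}

```text
t: 7.58
ee_pos: [659.7, -159.8, 158.8]
tool_rot: [-0.004, 0.656, 0.755, -0.002]
wrist_force: [-0.1, -0.6, 2.0]
width: 42.3
```

```bash
python3 plan.py 509 -365.7 85 -2 0.55 5;python3 -c "
from h import *
snap('wrist','b6')"
```

```text
t 7.58 now [ 659.7 -159.8  158.8] toolYang 8.0 F [-0.1 -0.6  2. ] w 42.3 q [-0.29  0.31  1.11 -0.    1.73 -0.43]
[[[-0.0283,-0.0274,0.0115],[-0.006,-0.001,0.120],0.55],
[[-0.0313,-0.0238,0.0114],[-0.002,-0.001,0.054],0.55],
[[-0.0326,-0.0221,0.0114],[-0.000,0.000,0.000],0.55],
[[-0.0325,-0.0222,0.0114],[-0.000,0.000,0.000],0.55],
[[-0.0326,-0.0221,0.0114],[-0.000,0.000,0.000],0.55]] 
end [ 543.5 -318.7  101.9]
```

View pics/wrist_b6.png

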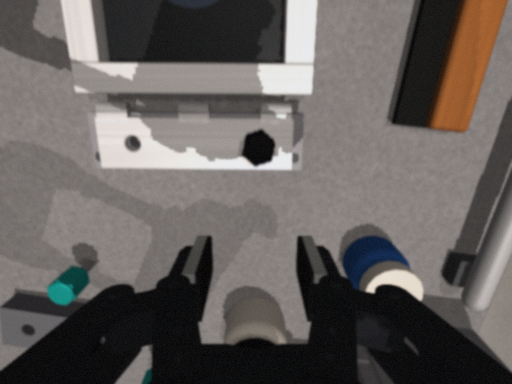

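```bash
python3 -c "
from h import *;import pickle
o=pickle.load(open('pics/wrist_b6.pkl','rb'));c=cam('wrist',o)
print(p2w(c,133,143,32).round(1),p2w(c,258,148,62).round(1))"
python3 plan.py 509 -355 130 7.7 0.55 5
```

```text
[ 549.5 -139.8   32. ] [ 657.2 -123.9   62. ]
t 7.63 now [ 659.2 -163.6  155.9] toolYang 7.8 F [-1.7 -1.8  0.3] w 42.7 q [-0.29  0.31  1.11 -0.    1.73 -0.43]
[[[-0.0284,-0.0292,0.0046],[-0.010,-0.002,0.002],0.55],
[[-0.0284,-0.0292,0.0044],[-0.000,0.000,-0.000],0.55],
[[-0.0284,-0.0293,0.0044],[-0.000,0.000,-0.000],0.55],
[[-0.0284,-0.0292,0.0043],[-0.000,0.000,-0.000],0.55],
[[-0.0284,-0.0293,0.0044],[-0.000,0.000,-0.000],0.55]] 
end [ 533.4 -324.   134.2]
```

Call:
{"api": "carry_out", "payload": {
  "moves": [
    [[-0.0284, -0.0292, 0.004], [-0.008, -0.002, 0.002], 0.55],
    [[-0.0284, -0.0292, 0.004], [0, 0, 0], 0.55],
    [[-0.0284, -0.0292, 0.004], [0, 0, 0], 0.55],
    [[-0.0284, -0.0292, 0.004], [0, 0, 0], 0.55],
    [[-0.0284, -0.0292, 0.004], [0, 0, 0], 0.55]
  ]
}}

```text
t: 8.05
ee_pos: [536.2, -321.5, 131.9]
tool_rot: [-0.001, 0.654, 0.757, 0.001]
wrist_force: [0.8, -1.0, 0.5]
width: 47.3
```

```bash
python3 plan.py 509 -365 85 7.7 0.55 5
```

```text
t 8.05 now [ 536.2 -321.5  131.9] toolYang 8.4 F [ 0.8 -1.   0.5] w 47.3 q [-0.6   0.16  1.33  0.    1.65 -0.74]
[[[-0.0232,-0.0196,0.0276],[0.000,-0.003,0.011],0.55],
[[-0.0161,-0.0134,0.0192],[0.000,0.000,0.000],0.55]] 
end [ 509. -365.   85.]
```

Call:
{"api": "carry_out", "payload": {
  "moves": [
    [[-0.0232, -0.0196, 0.02], [0, -0.003, 0.011], 0.55],
    [[-0.0161, -0.0134, 0.018], [0, 0, 0], 0.55],
    [[0, 0, 0], [0, 0, 0], 0.55],
    [[0, 0, 0], [0, 0, 0], 0.55]
  ]
}}

```text
t: 8.38
ee_pos: [500.4, -373.0, 88.7]
tool_rot: [-0.002, 0.662, 0.75, -0.001]
wrist_force: [-0.2, 0.6, 0.4]
width: 46.6
```

```bash
python3 plan.py 509 -365.5 42 7.7 0.55 5 20
```

```text
t 8.38 now [ 500.4 -373.    88.7] toolYang 7.1 F [-0.2  0.6  0.4] w 46.6 q [-0.69  0.18  1.39 -0.    1.58 -0.82]
[[[0.0026,0.0040,0.0194],[-0.004,-0.001,-0.010],0.55],
[[0.0027,0.0040,0.0194],[-0.000,0.000,-0.000],0.55],
[[0.0010,0.0016,0.0079],[-0.000,0.000,-0.000],0.55]] 
end [ 509.1 -365.5   42. ]
```

Correct sideways first, then go down.

Call:
{"api": "carry_out", "payload": {
  "moves": [
    [[0.0062, 0.0096, 0.005], [-0.004, 0, -0.01], 0.55],
    [[0.001, 0.001, 0.015], [0, 0, 0], 0.55],
    [[0, 0, 0], [0, 0, 0], 0.55]
  ]
}}

```text
t: 8.63
ee_pos: [512.7, -361.7, 67.8]
tool_rot: [-0.0, 0.657, 0.753, 0.001]
wrist_force: [-0.4, 1.5, -1.1]
width: 46.9
```

```bash
python3 plan.py 509 -365.5 38 7.7 0.55 5 20;python3 -c "
from h import *
snap('wrist','r3')"
```

```text
t 8.63 now [ 512.7 -361.7   67.8] toolYang 7.8 F [-0.4  1.5 -1.1] w 46.9 q [-0.67  0.19  1.41  0.    1.54 -0.81]
[[[-0.0022,-0.0028,0.0197],[0.001,-0.002,0.001],0.55],
[[-0.0011,-0.0015,0.0101],[0.000,0.000,0.000],0.55]] 
end [ 509.  -365.5   38. ]
```

View pics/wrist_r3.png

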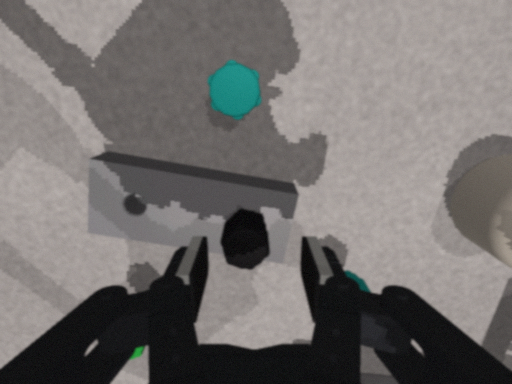

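Call:
{"api": "carry_out", "payload": {
  "moves": [
    [[-0.003, -0.004, 0.014], [0.001, -0.002, 0], 0.55],
    [[0, 0, 0.014], [0, 0, 0], 0.55],
    [[0, 0, 0], [0, 0, 0], 0.55]
  ]
}}

```text
t: 8.93
ee_pos: [515.1, -362.8, 45.0]
tool_rot: [0.005, 0.655, 0.756, 0.001]
wrist_force: [0.5, -0.4, -0.8]
width: 47.1
```

```bash
python3 plan.py 509 -365.5 35 7.7 0.55 5 20
```

```text
t 8.93 now [ 515.1 -362.8   45. ] toolYang 8.2 F [ 0.5 -0.4 -0.8] w 47.1 q [-0.67  0.2   1.44  0.    1.49 -0.81]
[[[-0.0018,-0.0065,0.0099],[0.008,0.005,0.008],0.55]] 
end [ 509.  -365.5   35. ]
```

Call:
{"api": "carry_out", "payload": {
  "moves": [
    [[-0.0018, -0.006, 0.004], [0.006, 0.004, 0.008], 0.55],
    [[0, 0, 0.003], [0, 0, 0], 0.55],
    [[0, 0, 0], [0, 0, 0], 0.55]
  ]
}}

```text
t: 9.18
ee_pos: [510.8, -364.4, 39.0]
tool_rot: [0.002, 0.657, 0.754, 0.001]
wrist_force: [-0.3, -0.8, -0.3]
width: 47.1
```

```bash
python3 plan.py 509 -365.5 35 7.7 0.55 5 20;python3 -c "
from h import *
snap('wrist','r4')"
```

```text
t 9.18 now [ 510.8 -364.4   39. ] toolYang 7.8 F [-0.3 -0.8 -0.3] w 47.1 q [-0.67  0.21  1.45  0.    1.49 -0.81]
[[[-0.0008,-0.0019,0.0040],[0.003,0.002,0.002],0.55]] 
end [ 509.  -365.5   35. ]
```

View pics/wrist_r4.png

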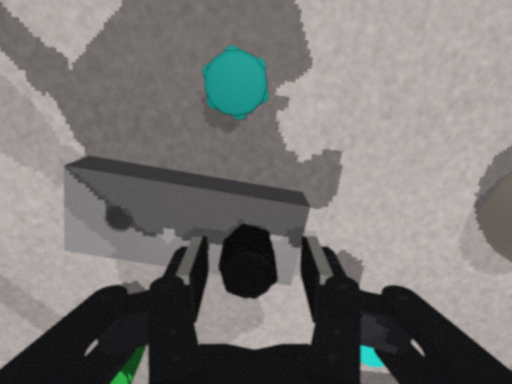

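Call:
{"api": "carry_out", "payload": {
  "moves": [
    [[-0.001, -0.002, 0.004], [0.003, 0.002, 0], 0.55],
    [[0, -0.0005, 0.001], [0, 0, 0], 0.55],
    [[0, 0, 0], [0, 0, 0], 0.2],
    [[0, 0, 0], [0, 0, 0], 0.0],
    [[0, 0, 0], [0, 0, 0], 0.0]
  ]
}}

```text
t: 9.65
ee_pos: [508.8, -367.0, 35.8]
tool_rot: [0.001, 0.658, 0.753, 0.0]
wrist_force: [0.1, -0.1, -0.7]
width: 23.0
```

```bash
python3 plan.py 509 -365.5 35 7.7 0.55 5 20
```

```text
t 9.65 now [ 508.8 -367.    35.8] toolYang 7.8 F [ 0.1 -0.1 -0.7] w 23.0 q [-0.68  0.21  1.45  0.    1.48 -0.81]
[[[0.0014,0.0004,0.0008],[0.002,0.002,0.001],0.55]] 
end [ 509.  -365.5   35. ]
```

Call:
{"api": "carry_out", "payload": {
  "moves": [
    [[0, 0, 0], [0, 0, 0], 0.0],
    [[0, 0, -0.02], [0, 0, 0], 0.0],
    [[0, 0, -0.03], [0, 0, 0], 0.0],
    [[0, 0, -0.035], [0, 0, 0], 0.0],
    [[0, 0, -0.035], [0, 0, 0], 0.0]
  ]
}}

```text
t: 10.07
ee_pos: [504.3, -363.5, 146.2]
tool_rot: [-0.01, 0.658, 0.753, -0.0]
wrist_force: [0.2, -0.6, -0.5]
width: 23.5
```

```bash
python3 plan.py 542 -170 135 7.7 0 5
```

```text
t 10.07 now [ 504.3 -363.5  146.2] toolYang 7.8 F [ 0.2 -0.6 -0.5] w 23.5 q [-0.68  0.17  1.3   0.    1.7  -0.81]
[[[0.0387,0.0132,0.0027],[-0.013,-0.014,0.001],0],
[[0.0388,0.0131,0.0023],[-0.000,-0.000,-0.000],0],
[[0.0388,0.0131,0.0024],[-0.000,-0.000,-0.000],0],
[[0.0388,0.0132,0.0024],[-0.000,-0.000,-0.000],0],
[[0.0316,0.0107,0.0019],[-0.000,-0.000,-0.000],0]] 
end [ 542. -170.  135.]
```

Call:
{"api": "carry_out", "payload": {
  "moves": [
    [[0.0387, 0.0132, 0.0027], [-0.01, -0.01, 0.001], 0],
    [[0.0388, 0.0131, 0.0024], [0, 0, 0], 0],
    [[0.0388, 0.0131, 0.0024], [0, 0, 0], 0],
    [[0.0388, 0.0131, 0.0024], [0, 0, 0], 0],
    [[0.0286, 0.0097, 0.0019], [0, 0, 0], 0]
  ]
}}

```text
t: 10.48
ee_pos: [545.5, -177.3, 147.8]
tool_rot: [0.009, 0.663, 0.749, 0.001]
wrist_force: [1.3, -1.1, -1.5]
width: 23.3
```

```bash
python3 plan.py 549.2 -150 80 7.7 0 5
```

```text
t 10.48 now [ 545.5 -177.3  147.8] toolYang 6.9 F [ 1.3 -1.1 -1.5] w 23.3 q [-0.37  0.    1.47 -0.    1.65 -0.49]
[[[0.0154,0.0034,0.0378],[0.013,0.013,-0.013],0],
[[0.0117,0.0032,0.0299],[0.000,-0.000,-0.000],0]] 
end [ 549.2 -149.9   80. ]
```

Call:
{"api": "carry_out", "payload": {
  "moves": [
    [[0.0154, 0.0034, 0.036], [0.013, 0.013, -0.013], 0],
    [[0.0117, 0.0032, 0.026], [0, 0, 0], 0],
    [[0, 0, 0], [0, 0, 0], 0],
    [[0, 0, 0], [0, 0, 0], 0]
  ]
}}

```text
t: 10.82
ee_pos: [551.6, -141.2, 86.9]
tool_rot: [0.002, 0.654, 0.756, 0.002]
wrist_force: [-0.2, -0.3, -1.3]
width: 23.1
```

```bash
python3 plan.py 549.2 -139 80 7.7 0 5;python3 -c "
from h import *
snap('wrist','a1')"
```

```text
t 10.82 now [ 551.6 -141.2   86.9] toolYang 8.3 F [-0.2 -0.3 -1.3] w 23.1 q [-0.31  0.02  1.56  0.    1.56 -0.46]
[[[0.0025,-0.0021,0.0069],[0.006,-0.000,0.010],0]] 
end [ 549.2 -139.    80. ]
```

View pics/wrist_a1.png

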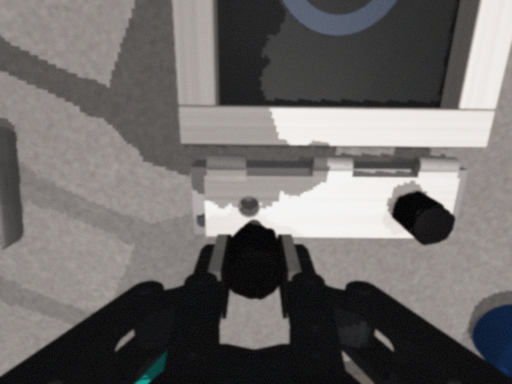

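```bash
python3 -c "
from h import *
crop('pics/wrist_a1.png',190,170,130,90,6,'pics/c1.png')
import pickle
o=pickle.load(open('pics/wrist_a1.pkl','rb'));c=cam('wrist',o)
for p in [(248.5,206)]:
  w=p2w(c,*p,32);print(w.round(1),rot(o['tool_rot']).inv().apply(w-o['ee_pos']).round(1))"
```

```text
[ 547.9 -138.4   32. ] [ 3.3 -3.6 54.9]
```

View pics/c1.png

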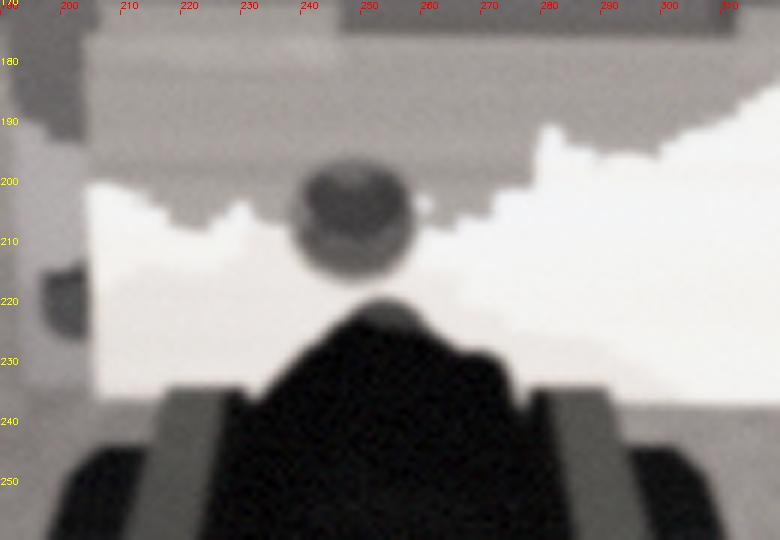

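Call:
{"api": "carry_out", "payload": {
  "moves": [
    [[0.0018, -0.0038, 0.006], [0.005, 0, 0.008], 0],
    [[0, 0, 0.005], [0, 0, 0], 0],
    [[0, 0, 0], [0, 0, 0], 0]
  ]
}}

```text
t: 11.12
ee_pos: [548.3, -143.2, 78.8]
tool_rot: [0.002, 0.659, 0.752, 0.001]
wrist_force: [0.1, -0.1, -0.6]
width: 23.0
```

```bash
python3 plan.py 548 -139.3 66 7.7 0 5;python3 -c "
from h import *
snap('wrist','a2')
crop('pics/wrist_a2.png',190,170,130,90,6,'pics/c1.png')
import pickle
o=pickle.load(open('pics/wrist_a2.pkl','rb'));c=cam('wrist',o)
print(w2p(c,[548,-138.3,32]))"
```

```text
t 11.12 now [ 548.3 -143.2   78.8] toolYang 7.5 F [ 0.1 -0.1 -0.6] w 23.0 q [-0.32  0.02  1.57 -0.    1.54 -0.45]
[[[0.0039,0.0002,0.0127],[0.004,0.002,-0.003],0]] 
end [ 548.  -139.3   66. ]
[253.97030227 207.95925478]
```

View pics/c1.png

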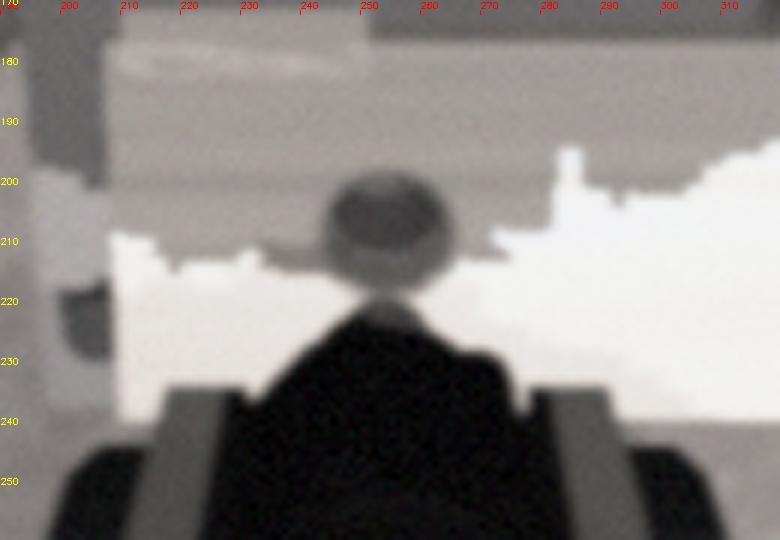

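Call:
{"api": "carry_out", "payload": {
  "moves": [
    [[0.004, 0.0, 0.007], [0.004, 0.001, -0.003], 0],
    [[0.0004, 0, 0.004], [0, 0, 0], 0],
    [[0, 0, 0], [0, 0, 0], 0]
  ]
}}

```text
t: 11.42
ee_pos: [548.6, -140.5, 69.4]
tool_rot: [0.002, 0.659, 0.752, 0.0]
wrist_force: [0.2, -0.0, 0.4]
width: 23.1
```

```bash
python3 plan.py 548 -139.3 60 7.7 0 5;python3 -c "
from h import *
snap('wrist','a3')
crop('pics/wrist_a3.png',190,170,130,90,6,'pics/c1.png')
import pickle
o=pickle.load(open('pics/wrist_a3.pkl','rb'));c=cam('wrist',o)
print(w2p(c,[548,-138.3,32]))"
```

```text
t 11.42 now [ 548.6 -140.5   69.4] toolYang 7.6 F [ 0.2 -0.   0.4] w 23.1 q [-0.31  0.03  1.59 -0.    1.53 -0.44]
[[[0.0013,-0.0005,0.0093],[0.003,0.003,-0.002],0]] 
end [ 547.9 -139.3   60. ]
[253.05166866 217.22893949]
```

View pics/c1.png

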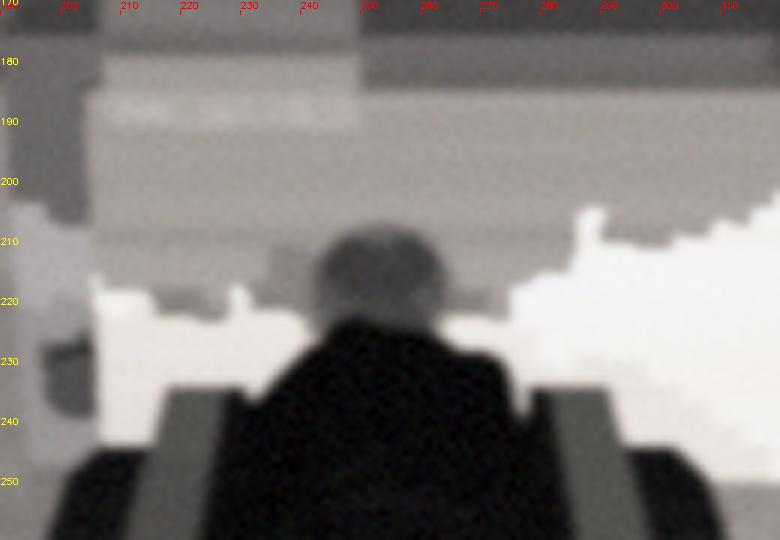

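Aligned sideways. About 1 mm of x correction remains while descending.

Call:
{"api": "carry_out", "payload": {
  "moves": [
    [[0.0013, 0, 0.005], [0.002, 0.002, -0.001], 0],
    [[0.0003, 0, 0.005], [0, 0, 0], 0],
    [[0, 0, 0], [0, 0, 0], 0]
  ]
}}

```text
t: 11.72
ee_pos: [548.6, -138.8, 59.0]
tool_rot: [0.001, 0.658, 0.753, 0.0]
wrist_force: [0.5, -0.4, -0.4]
width: 23.4
```

```bash
python3 plan.py 548 -139.3 50 7.7 0 5;python3 -c "
from h import *
snap('wrist','a4')
crop('pics/wrist_a4.png',190,170,130,90,6,'pics/c1.png')"
```

```text
t 11.72 now [ 548.6 -138.8   59. ] toolYang 7.7 F [ 0.5 -0.4 -0.4] w 23.4 q [-0.31  0.03  1.6  -0.    1.51 -0.44]
[[[-0.0004,-0.0007,0.0090],[0.002,0.001,-0.001],0]] 
end [ 548.  -139.3   50. ]
```

View pics/c1.png

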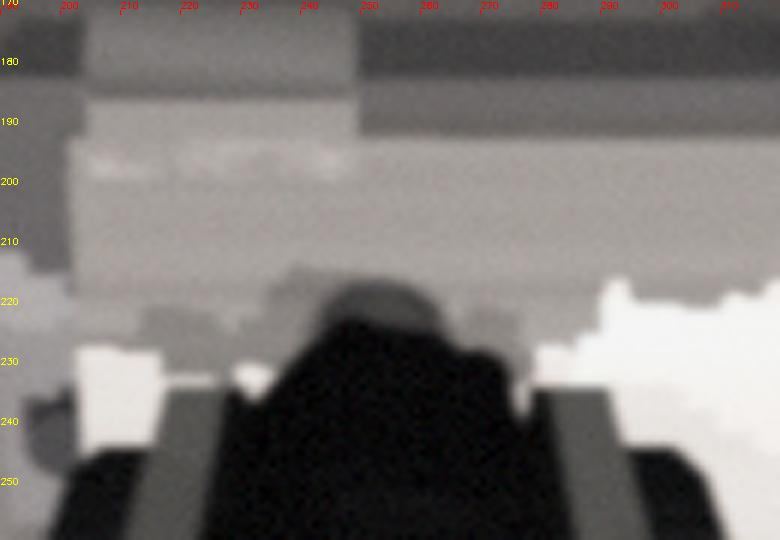

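Call:
{"api": "carry_out", "payload": {
  "moves": [
    [[-0.0003, -0.0006, 0.005], [0.001, 0, 0], 0],
    [[0, 0, 0.005], [0, 0, 0], 0],
    [[0, 0, 0.005], [0, 0, 0], 0]
  ]
}}

```text
t: 12.02
ee_pos: [549.0, -139.4, 44.6]
tool_rot: [0.002, 0.658, 0.753, 0.0]
wrist_force: [-0.1, -0.4, -1.2]
width: 22.8
```

```bash
python3 plan.py 548 -139.3 35 7.7 0 5
```

```text
t 12.02 now [ 549.  -139.4   44.6] toolYang 7.7 F [-0.1 -0.4 -1.2] w 22.8 q [-0.31  0.04  1.61 -0.    1.48 -0.44]
[[[0.0003,-0.0010,0.0096],[0.003,0.003,-0.001],0]] 
end [ 548.  -139.3   35. ]
```

Call:
{"api": "carry_out", "payload": {
  "moves": [
    [[0, -0.0006, 0.005], [0.001, 0.001, 0], 0],
    [[0, 0, 0.003], [0, 0, 0], 0],
    [[0, 0, 0.0025], [0, 0, 0], 0]
  ]
}}

```text
t: 12.27
ee_pos: [548.2, -140.2, 35.4]
tool_rot: [0.002, 0.658, 0.753, -0.0]
wrist_force: [-11.3, -1.1, 29.4]
width: 23.5
```

```bash
python3 plan.py 548 -139.3 35 7.7 0 5
```

```text
t 12.27 now [ 548.2 -140.2   35.4] toolYang 7.7 F [-11.3  -1.1  29.4] w 23.5 q [-0.31  0.05  1.62 -0.    1.47 -0.44]
[[[0.0009,-0.0001,0.0004],[0.002,0.003,-0.001],0]] 
end [ 548.  -139.4   35. ]
```

Call:
{"api": "carry_out", "payload": {
  "moves": [
    [[0.0003, -0.0003, -0.0005], [0, 0, 0], 0],
    [[0, 0, 0], [0, 0, 0], 0.5],
    [[0, 0, 0], [0, 0, 0], 0.5],
    [[0, 0, 0], [0, 0, 0], 0.5]
  ]
}}

```text
t: 12.6
ee_pos: [548.5, -140.6, 37.3]
tool_rot: [0.003, 0.658, 0.753, 0.0]
wrist_force: [1.0, 0.1, -0.5]
width: 42.6
```

Call:
{"api": "carry_out", "payload": {
  "moves": [
    [[0, 0, -0.02], [0, 0, 0], 0.5],
    [[0, 0, -0.035], [0, 0, 0], 0.5],
    [[0, 0, -0.04], [0, 0, 0], 0.5],
    [[-0.02, 0.02, -0.03], [0, 0, 0], 0.5],
    [[-0.01, 0.02, -0.01], [0, 0, 0], 0.5]
  ]
}}

```text
t: 13.02
ee_pos: [586.4, -162.2, 167.7]
tool_rot: [-0.005, 0.658, 0.753, -0.003]
wrist_force: [1.1, -0.3, 1.2]
width: 42.8
```

```bash
python3 -c "
from h import *
snap('wrist','a5'); snap('side','a5')
crop('pics/side_a5.png',215,155,110,95,6,'pics/c2.png')"
```

```text
(no output)
```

View pics/wrist_a5.png

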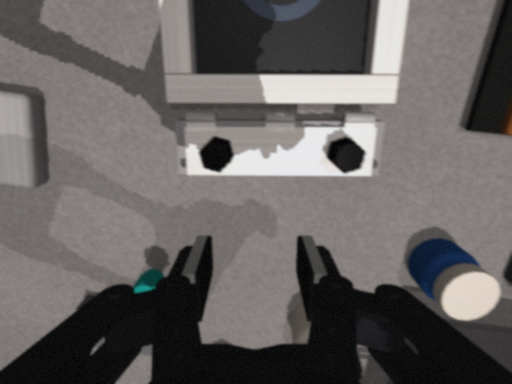

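View pics/c2.png

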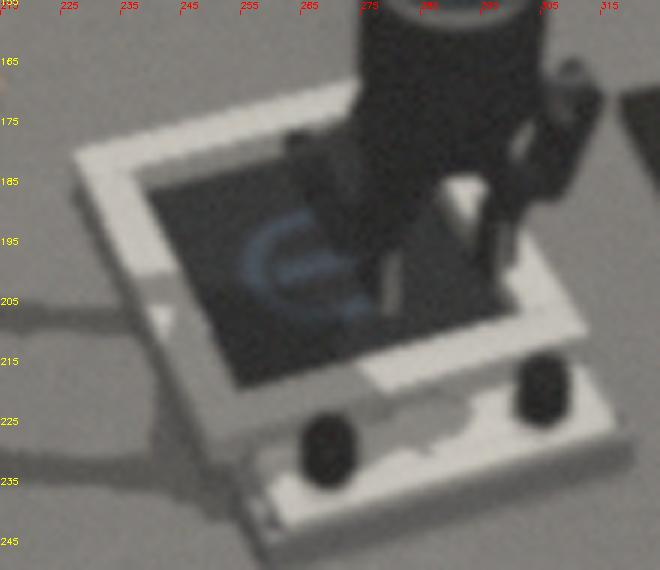

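```bash
python3 plan.py 500 313 200 -85 0.7 15
```

```text
t 13.12 now [ 587.6 -161.8  165.1] toolYang 7.7 F [-1.3  0.2 -0.1] w 43.0 q [-0.32  0.13  1.31 -0.    1.72 -0.46]
[[[0.0409,-0.0020,-0.0027],[-0.000,-0.001,-0.120],0.7],
[[0.0408,0.0029,-0.0028],[-0.001,-0.001,-0.120],0.7],
[[0.0402,0.0078,-0.0028],[-0.000,-0.001,-0.120],0.7],
[[0.0389,0.0125,-0.0028],[-0.001,-0.001,-0.120],0.7],
[[0.0371,0.0171,-0.0029],[-0.000,-0.001,-0.120],0.7],
[[0.0348,0.0214,-0.0029],[-0.000,-0.001,-0.120],0.7],
[[0.0320,0.0255,-0.0029],[-0.001,-0.001,-0.120],0.7],
[[0.0287,0.0291,-0.0029],[-0.000,-0.001,-0.120],0.7],
[[0.0250,0.0323,-0.0030],[-0.001,-0.001,-0.120],0.7],
[[0.0210,0.0351,-0.0030],[-0.000,-0.001,-0.120],0.7],
[[0.0166,0.0374,-0.0029],[-0.001,-0.001,-0.120],0.7],
[[0.0097,0.0316,-0.0024],[-0.000,-0.002,-0.120],0.7],
[[0.0000,-0.0000,-0.0000],[-0.000,-0.001,-0.083],0.7]] 
end [500. 313. 200.]
```

```bash
sed -i 's/for s in (1,-1):/for s in (1,):/' plan.py; python3 plan.py 500 313 200 -85 0.7 5
```

```text
t 13.12 now [ 587.6 -161.8  165.1] toolYang 7.7 F [-1.3  0.2 -0.1] w 43.0 q [-0.32  0.13  1.31 -0.    1.72 -0.46]
[[[0.0409,-0.0020,-0.0027],[-0.001,0.000,0.120],0.7],
[[0.0403,-0.0069,-0.0027],[-0.001,0.000,0.120],0.7],
[[0.0392,-0.0116,-0.0027],[-0.001,0.001,0.120],0.7],
[[0.0376,-0.0162,-0.0027],[-0.001,0.000,0.120],0.7],
[[0.0353,-0.0206,-0.0027],[-0.001,0.001,0.120],0.7]] 
end [550.5  39.3 179.8]
```

Call:
{"api": "carry_out", "payload": {
  "moves": [
    [[0.041, -0.002, -0.003], [-0.001, 0, 0.12], 0.7],
    [[0.0403, -0.0069, -0.003], [-0.001, 0, 0.12], 0.7],
    [[0.0392, -0.0116, -0.003], [-0.001, 0, 0.12], 0.7],
    [[0.0376, -0.0162, -0.003], [-0.001, 0, 0.12], 0.7],
    [[0.0353, -0.0206, -0.003], [-0.001, 0, 0.12], 0.7]
  ]
}}

```text
t: 13.53
ee_pos: [548.8, 30.5, 171.1]
tool_rot: [-0.007, 0.852, 0.524, -0.009]
wrist_force: [0.3, 1.8, -0.0]
width: 59.9
```

```bash
python3 plan.py 500 313 200 -85 0.7 5
```

```text
t 13.53 now [548.8  30.5 171.1] toolYang -26.8 F [ 0.3  1.8 -0. ] w 59.9 q [-0.01 -0.03  1.46  0.    1.73  0.46]
[[[0.0327,-0.0244,-0.0039],[-0.002,0.002,0.120],0.7],
[[0.0296,-0.0281,-0.0039],[-0.002,0.002,0.120],0.7],
[[0.0260,-0.0315,-0.0038],[-0.002,0.002,0.120],0.7],
[[0.0220,-0.0343,-0.0039],[-0.002,0.002,0.120],0.7],
[[0.0178,-0.0367,-0.0039],[-0.002,0.002,0.120],0.7]] 
end [514.1 231.4 191.7]
```

Call:
{"api": "carry_out", "payload": {
  "moves": [
    [[0.0327, -0.0244, -0.004], [-0.002, 0.002, 0.12], 0.7],
    [[0.0296, -0.0281, -0.004], [-0.002, 0.002, 0.12], 0.7],
    [[0.026, -0.0315, -0.004], [-0.002, 0.002, 0.12], 0.7],
    [[0.022, -0.0343, -0.004], [-0.002, 0.002, 0.12], 0.7],
    [[0.0178, -0.0367, -0.004], [-0.002, 0.002, 0.12], 0.7]
  ]
}}

```text
t: 13.95
ee_pos: [508.8, 216.5, 182.6]
tool_rot: [-0.003, 0.965, 0.263, -0.01]
wrist_force: [1.4, 0.3, -0.4]
width: 59.6
```

```bash
python3 plan.py 500 313 200 -85 0.7 5
```

```text
t 13.95 now [508.8 216.5 182.6] toolYang -59.6 F [ 1.4  0.3 -0.4] w 59.6 q [ 0.34 -0.02  1.43  0.01  1.75  1.38]
[[[0.0171,-0.0366,-0.0071],[-0.002,0.005,0.120],0.7],
[[0.0126,-0.0383,-0.0071],[-0.002,0.005,0.120],0.7],
[[0.0032,-0.0159,-0.0029],[-0.002,0.005,0.120],0.7],
[[0.0000,0.0000,-0.0000],[-0.001,0.004,0.084],0.7]] 
end [500. 313. 200.]
```

Call:
{"api": "carry_out", "payload": {
  "moves": [
    [[0.0171, -0.0366, -0.007], [-0.002, 0.005, 0.12], 0.7],
    [[0.0126, -0.0383, -0.007], [-0.002, 0.005, 0.12], 0.7],
    [[0.0032, -0.0159, -0.002], [-0.002, 0.005, 0.12], 0.7],
    [[0, 0, 0], [-0.001, 0.004, 0.084], 0.7],
    [[0, 0, 0], [0, 0, 0], 0.7]
  ]
}}

```text
t: 14.37
ee_pos: [491.3, 317.7, 190.3]
tool_rot: [0.001, 0.999, 0.045, -0.006]
wrist_force: [-0.6, -0.6, 0.2]
width: 59.8
```

```bash
python3 plan.py 500 313 200 -85 0.7 1;python3 -c "
from h import *
snap('wrist','w1')"
```

```text
t 14.37 now [491.3 317.7 190.3] toolYang -84.9 F [-0.6 -0.6  0.2] w 59.8 q [0.51 0.06 1.34 0.   1.76 2.  ]
[[[0.0081,0.0055,-0.0098],[0.001,0.012,0.002],0.7]] 
end [500. 313. 200.]
```

View pics/wrist_w1.png

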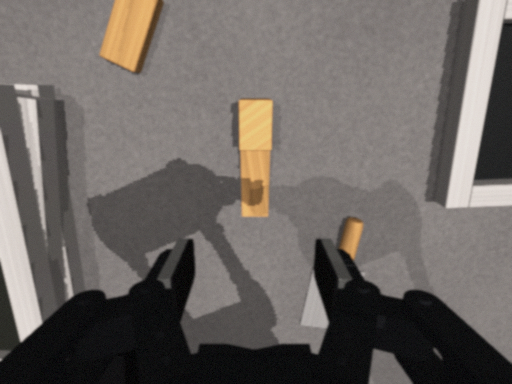

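```bash
python3 -c "
from h import *
crop('pics/wrist_w1.png',215,85,80,145,4,'pics/c1.png')"
```

```text
(no output)
```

View pics/c1.png

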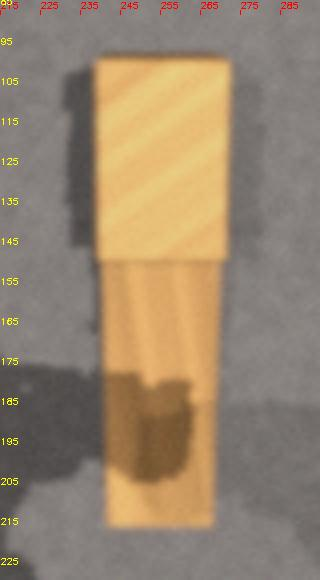

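```bash
python3 -c "
from h import *;import pickle
o=pickle.load(open('pics/wrist_w1.pkl','rb'));c=cam('wrist',o)
B=[p2w(c,*p,48) for p in [(238.7,100),(272.5,100),(272,149.5),(239,150)]]
T=[p2w(c,*p,4) for p in [(241.5,216.3),(268.5,216.3)]]
for b in B+T: print(b.round(1))
bm=np.mean(B,0);tm=np.mean(T,0);d=tm-bm;print(bm.round(1),tm.round(1),np.degrees(np.arctan2(d[1],d[0])),np.hypot(*d[:2]))
print(np.linalg.norm(B[0]-B[1]),np.linalg.norm(B[0]-B[3]))"
python3 plan.py 537 315 110 -85 0.7 5
```

```text
[559.4 336.7  48. ]
[562.1 307.1  48. ]
[518.4 302.8  48. ]
[515.2 333.2  48. ]
[430.4 326.    4. ]
[433.1 295.2   4. ]
[538.8 320.   48. ] [431.8 310.6   4. ] -174.9938278876522 107.42375356651128
29.742690710368603 44.4116626783442
t 14.42 now [491.3 317.4 189.9] toolYang -84.6 F [-0.3  0.5 -0.4] w 60.1 q [0.51 0.06 1.34 0.   1.76 1.99]
[[[0.0206,0.0029,0.0353],[0.001,0.013,0.006],0.7],
[[0.0202,0.0028,0.0356],[0.000,0.000,0.000],0.7],
[[0.0050,0.0007,0.0088],[0.000,0.000,0.000],0.7]] 
end [537. 315. 110.]
```

```bash
python3 plan.py 538.8 320 90 -85 0.7 5
```

```text
t 14.42 now [491.3 317.4 189.9] toolYang -84.6 F [-0.3  0.5 -0.4] w 60.1 q [0.51 0.06 1.34 0.   1.76 1.99]
[[[0.0181,0.0006,0.0368],[0.001,0.013,0.006],0.7],
[[0.0176,0.0006,0.0370],[0.000,0.000,0.000],0.7],
[[0.0124,0.0004,0.0259],[0.000,0.000,0.000],0.7]] 
end [538.8 320.   90. ]
```

Call:
{"api": "carry_out", "payload": {
  "moves": [
    [[0.018, 0.0006, 0.036], [0.001, 0.013, 0.006], 0.7],
    [[0.0176, 0.0006, 0.035], [0, 0, 0], 0.7],
    [[0.0124, 0.0004, 0.02], [0, 0, 0], 0.7],
    [[0, 0, 0], [0, 0, 0], 0.7]
  ]
}}

```text
t: 14.75
ee_pos: [539.5, 318.2, 95.8]
tool_rot: [-0.0, 0.999, 0.05, 0.001]
wrist_force: [0.2, 0.3, -1.4]
width: 60.0
```

```bash
python3 plan.py 538.8 320 60 -85 0.7 5 25;python3 -c "
from h import *
snap('wrist','w2')"
```

```text
t 14.75 now [539.5 318.2  95.8] toolYang -84.3 F [ 0.2  0.3 -1.4] w 60.0 q [ 0.48  0.17  1.38 -0.    1.59  1.95]
[[[-0.0004,-0.0013,0.0250],[-0.000,-0.002,0.012],0.7],
[[-0.0002,-0.0005,0.0108],[-0.000,0.000,0.000],0.7]] 
end [538.8 320.   60. ]
```

View pics/wrist_w2.png

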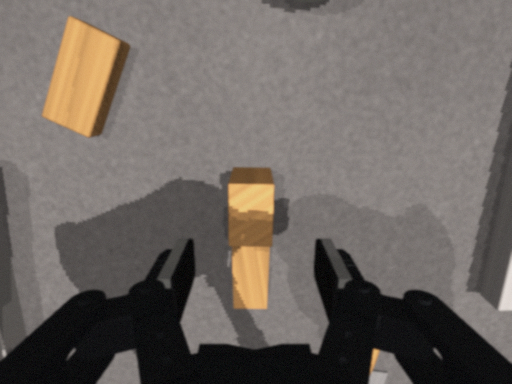

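Call:
{"api": "carry_out", "payload": {
  "moves": [
    [[-0.0004, -0.0018, 0.025], [0, -0.002, 0.012], 0.7],
    [[0, 0, 0.025], [0, 0, 0], 0.7],
    [[0, 0, 0.018], [0, 0, 0], 0.7],
    [[0, 0, 0], [0, 0, 0], 0.7]
  ]
}}

```text
t: 15.13
ee_pos: [539.5, 318.6, 33.9]
tool_rot: [-0.002, 0.999, 0.045, 0.002]
wrist_force: [-1.3, -0.5, -1.1]
width: 59.8
```

```bash
python3 plan.py 538.8 320 12 -85 0.7 5 25
```

```text
t 15.13 now [539.5 318.6  33.9] toolYang -84.8 F [-1.3 -0.5 -1.1] w 59.8 q [0.48 0.21 1.46 0.   1.47 1.96]
[[[-0.0007,-0.0014,0.0220],[-0.004,-0.005,0.003],0.7]] 
end [538.8 320.   12. ]
```

Call:
{"api": "carry_out", "payload": {
  "moves": [
    [[-0.0007, -0.0014, 0.012], [-0.004, -0.005, 0.003], 0.7],
    [[0, 0, 0.009], [0, 0, 0], 0.7],
    [[0, 0, 0.002], [0, 0, 0], 0.7]
  ]
}}

```text
t: 15.38
ee_pos: [540.0, 320.3, 15.2]
tool_rot: [-0.001, 0.999, 0.044, 0.003]
wrist_force: [-0.4, -0.3, -0.6]
width: 59.8
```

```bash
python3 plan.py 538.8 320 12 -85 0.7 5 25
```

```text
t 15.38 now [540.  320.3  15.2] toolYang -84.9 F [-0.4 -0.3 -0.6] w 59.8 q [ 0.48  0.22  1.47 -0.    1.44  1.96]
[[[-0.0013,0.0002,0.0032],[-0.002,-0.005,0.001],0.7]] 
end [538.8 320.   12. ]
```

Call:
{"api": "carry_out", "payload": {
  "moves": [
    [[-0.001, 0, 0.003], [-0.002, -0.005, 0.001], 0.7],
    [[0, 0, 0], [0, 0, 0], 0.5],
    [[0, 0, 0], [0, 0, 0], 0.2],
    [[0, 0, 0], [0, 0, 0], 0.0],
    [[0, 0, 0], [0, 0, 0], 0.0]
  ]
}}

```text
t: 15.8
ee_pos: [540.4, 321.2, 15.8]
tool_rot: [-0.001, 0.999, 0.044, 0.002]
wrist_force: [0.4, 0.3, -0.4]
width: 29.3
```

```bash
python3 plan.py 538.8 320 25 -85 0 5 25
```

```text
t 15.80 now [540.4 321.2  15.8] toolYang -84.9 F [ 0.4  0.3 -0.4] w 29.3 q [ 0.48  0.23  1.47 -0.    1.44  1.96]
[[[-0.0016,0.0010,-0.0093],[-0.001,-0.004,0.001],0]] 
end [538.8 320.   25. ]
```

Call:
{"api": "carry_out", "payload": {
  "moves": [
    [[0, 0, 0], [0, 0, 0], 0],
    [[0, 0, -0.008], [0, 0, 0], 0],
    [[0, 0, -0.008], [0, 0, 0], 0],
    [[0, 0, 0], [0, 0, -0.06], 0]
  ]
}}

```text
t: 16.13
ee_pos: [540.0, 321.0, 33.0]
tool_rot: [-0.001, 0.997, 0.074, 0.002]
wrist_force: [0.7, 0.1, -0.5]
width: 29.3
```

```bash
python3 plan.py 543 315 30 7.7 0 5 25
```

```text
t 16.13 now [540. 321.  33.] toolYang -81.5 F [ 0.7  0.1 -0.5] w 29.3 q [ 0.48  0.21  1.45 -0.    1.48  1.91]
[[[0.0021,0.0064,0.0030],[0.000,-0.000,-0.120],0],
[[-0.0000,-0.0000,-0.0000],[0.000,-0.000,-0.120],0],
[[-0.0000,-0.0000,-0.0000],[0.000,-0.000,-0.120],0],
[[-0.0000,-0.0000,-0.0000],[0.000,-0.000,-0.120],0],
[[-0.0000,-0.0000,-0.0000],[0.000,-0.000,-0.120],0]] 
end [543. 315.  30.]
```

Call:
{"api": "carry_out", "payload": {
  "moves": [
    [[0, 0, 0], [0, 0, -0.12], 0],
    [[0, 0, 0], [0, 0, -0.12], 0],
    [[0, 0, 0], [0, 0, -0.12], 0],
    [[0, 0, 0], [0, 0, -0.12], 0],
    [[0, 0, 0], [0, 0, -0.12], 0]
  ]
}}

```text
t: 16.55
ee_pos: [541.4, 321.8, 38.9]
tool_rot: [-0.0, 0.926, 0.376, 0.004]
wrist_force: [-0.1, 0.6, -1.6]
width: 29.1
```

Call:
{"api": "carry_out", "payload": {
  "moves": [
    [[0, 0, 0], [0, 0, -0.12], 0],
    [[0, 0, 0], [0, 0, -0.12], 0],
    [[0, 0, 0], [0, 0, -0.12], 0],
    [[0, 0, 0], [0, 0, -0.12], 0],
    [[0, 0, 0], [0, 0, -0.12], 0]
  ]
}}

```text
t: 16.97
ee_pos: [542.5, 322.4, 44.1]
tool_rot: [0.001, 0.766, 0.643, 0.006]
wrist_force: [-0.3, 0.5, -1.5]
width: 29.7
```

```bash
python3 plan.py 547 278 30 7.7 0 5 25
```

```text
t 16.97 now [542.5 322.4  44.1] toolYang -10.0 F [-0.3  0.5 -1.5] w 29.7 q [ 0.48  0.21  1.44 -0.    1.49  0.66]
[[[-0.0230,0.0064,0.0074],[0.004,-0.002,-0.120],0],
[[-0.0206,0.0032,0.0065],[0.005,-0.003,-0.120],0],
[[0.0000,-0.0000,0.0000],[0.002,-0.001,-0.068],0]] 
end [547. 278.  30.]
```

Call:
{"api": "carry_out", "payload": {
  "moves": [
    [[-0.023, 0.006, 0.006], [0.004, -0.002, -0.12], 0],
    [[-0.0206, 0.003, 0.005], [0.005, -0.003, -0.12], 0],
    [[0, 0, 0], [0.002, -0.001, -0.068], 0],
    [[0, 0, 0], [0, 0, 0], 0]
  ]
}}

```text
t: 17.3
ee_pos: [547.5, 277.9, 36.9]
tool_rot: [0.001, 0.652, 0.759, 0.002]
wrist_force: [0.5, 0.4, -1.7]
width: 29.3
```

```bash
python3 plan.py 547 278 20 7.7 0 5 25;python3 -c "
from h import *
snap('wrist','w3');snap('scene','w3');crop('pics/scene_w3.png',230,150,140,105,5,'pics/c1.png')"
```

```text
t 17.30 now [547.5 277.9  36.9] toolYang 8.7 F [ 0.5  0.4 -1.7] w 29.3 q [0.41 0.17 1.49 0.   1.48 0.26]
[[[0.0001,-0.0005,0.0169],[0.004,-0.002,0.017],0]] 
end [547. 278.  20.]
```

View pics/wrist_w3.png

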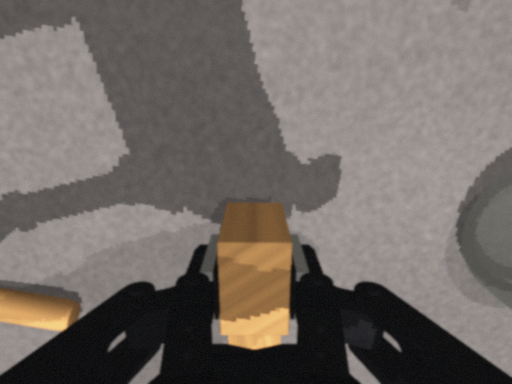

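View pics/c1.png

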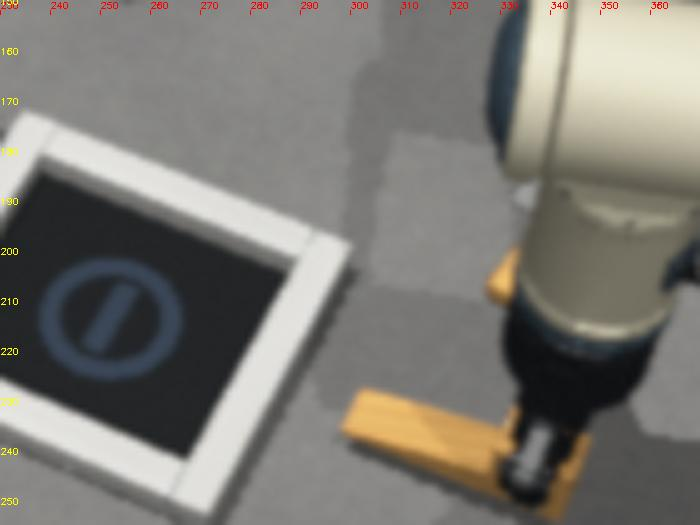

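Call:
{"api": "carry_out", "payload": {
  "moves": [
    [[0, -0.0005, 0.008], [0.004, -0.002, 0.015], 0],
    [[0, 0, 0.006], [0, 0, 0], 0],
    [[0, 0, 0.002], [0, 0, 0], 0]
  ]
}}

```text
t: 17.65
ee_pos: [547.6, 279.9, 21.6]
tool_rot: [0.001, 0.661, 0.75, 0.001]
wrist_force: [0.8, 0.3, -1.4]
width: 29.1
```

```bash
python3 plan.py 547 278 15.5 7.7 0 5 25
```

```text
t 17.65 now [547.6 279.9  21.6] toolYang 7.2 F [ 0.8  0.3 -1.4] w 29.1 q [ 0.42  0.19  1.5  -0.    1.45  0.29]
[[[-0.0018,-0.0009,0.0060],[0.003,-0.001,-0.008],0]] 
end [547.  278.   15.5]
```

Call:
{"api": "carry_out", "payload": {
  "moves": [
    [[0, 0, 0.004], [0.003, -0.001, -0.007], 0],
    [[0, 0, 0.001], [0, 0, 0], 0],
    [[0, 0, 0], [0, 0, 0], 0]
  ]
}}

```text
t: 17.9
ee_pos: [546.8, 280.4, 14.7]
tool_rot: [-0.0, 0.658, 0.753, -0.001]
wrist_force: [-0.8, -1.5, 4.2]
width: 29.4
```

```bash
python3 plan.py 547 278 15.5 7.7 0 5 25
```

```text
t 17.90 now [546.8 280.4  14.7] toolYang 7.7 F [-0.8 -1.5  4.2] w 29.4 q [ 0.42  0.2   1.5  -0.    1.45  0.28]
[[[-0.0024,-0.0001,-0.0008],[-0.002,0.001,-0.001],0]] 
end [547.  278.   15.5]
```

Call:
{"api": "carry_out", "payload": {
  "moves": [
    [[-0.01, 0, 0], [0, 0, 0], 0],
    [[-0.01, 0, 0], [0, 0, 0], 0],
    [[-0.01, 0, 0], [0, 0, 0], 0]
  ]
}}

```text
t: 18.15
ee_pos: [550.7, 250.6, 14.8]
tool_rot: [-0.0, 0.657, 0.754, -0.001]
wrist_force: [-0.0, -0.7, -0.9]
width: 29.0
```

```bash
python3 plan.py 558.1 196.8 14.5 7.7 0 1 25;python3 -c "
from h import *
snap('scene','w4');crop('pics/scene_w4.png',230,170,140,105,5,'pics/c1.png')"
```

```text
t 18.15 now [550.7 250.6  14.8] toolYang 7.8 F [-0.  -0.7 -0.9] w 29.0 q [ 0.37  0.17  1.53 -0.    1.44  0.23]
[[[-0.0250,-0.0000,0.0001],[-0.002,0.001,0.002],0]] 
end [554.1 225.8  14.7]
```

View pics/c1.png

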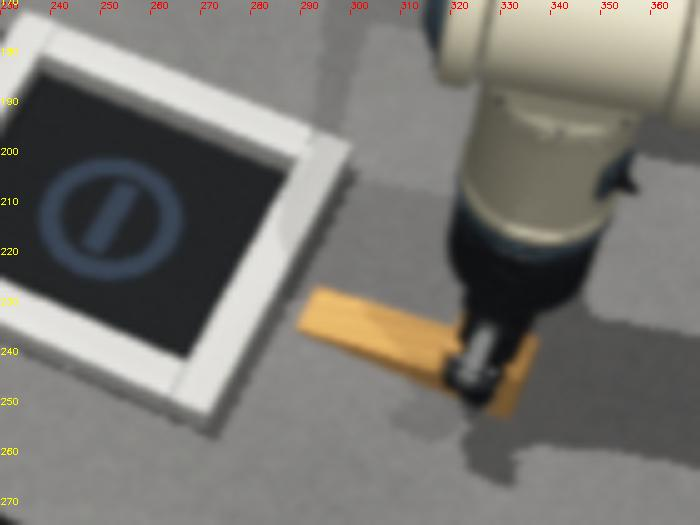

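```bash
cat >> h.py <<'E'
PO=np.array([582.1,19.7]); PX=np.array([.9909,.1345]); PY=np.array([-.1345,.9909])
def pr(w): d=np.array(w)[:2]-PO; return round(float(d@PX),1),round(float(d@PY),1)
E
python3 -c "
from h import *
S=cam('scene')
print([pr(p2w(S,*p,4)) for p in [(293,227),(289,235)]],[pr(p2w(S,*p,30)) for p in [(299.5,199),(271,252.7)]], pr(get_obs()['ee_pos']))"
```

```text
[(-15.6, 125.3), (13.8, 125.7)] [(-96.9, 108.4), (100.7, 108.7)] (0.1, 230.8)
```

```bash
python3 -c "
from h import *;import pickle
crop('pics/wrist_w3.png',200,190,110,165,4,'pics/c2.png')
i=camera_info('wrist');T=i['hand_eye'];f=192/np.tan(np.radians(i['vfov'])/2)
def t(u,v,z):
  d=T[:3,:3]@[(u-i['cx'])/f,(v-i['cy'])/f,1];return (T[:3,3]+d*(z-T[2,3])/d[2]).round(1)
print(t(219,241,-33.3),t(291,241,-33.3),t(255,335,-33.3),t(255,203,14.7))
for a in ['scene_w4']: pass
crop('pics/scene_w4.png',260,190,80,70,9,'pics/c1.png')"
```

```text
[ 21.7 -13.4 -33.3] [ 21.6  14.6 -33.3] [-23.4   0.6 -33.3] [20.   0.7 14.7]
```

View pics/c2.png

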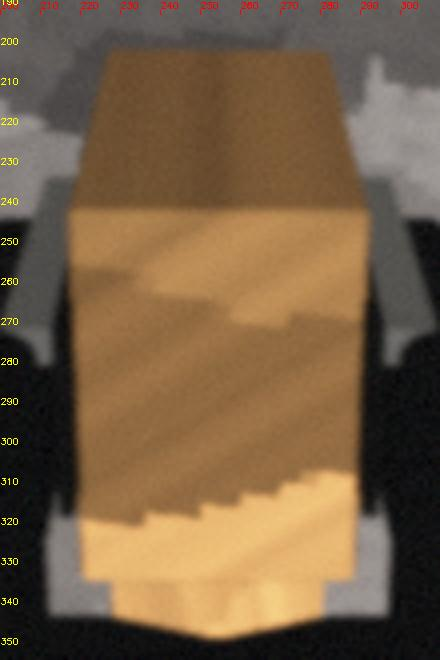

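View pics/c1.png

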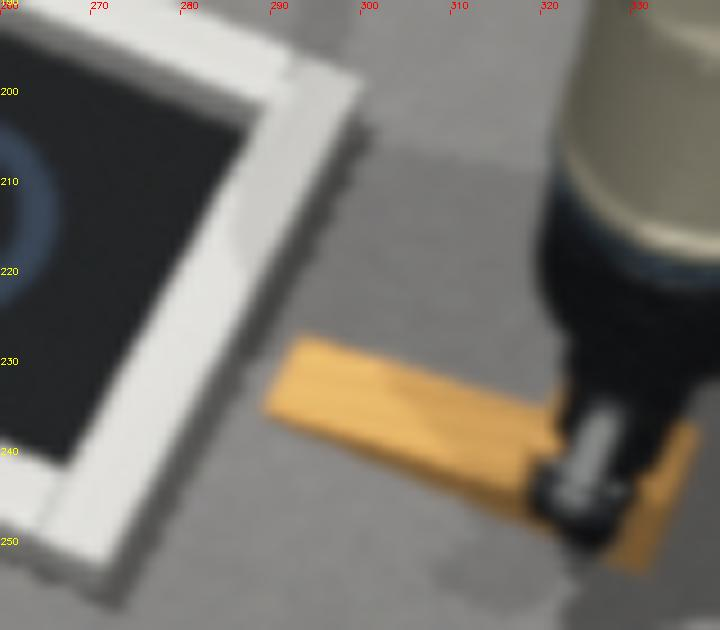

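```bash
python3 -c "
from h import *;import pickle
S=cam('scene')
print('w3 tip',[pr(p2w(S,*p,26)) for p in [(302,227.6),(298.4,236.6)]],pr([547.5,277.9]))
o=pickle.load(open('pics/wrist_w1.pkl','rb'));c=cam('wrist',o)
print('frame corner w1',pr(p2w(c,448,207,30)),pr(p2w(c,483,0,30)))
print('pred tip px w4',[w2p(S,np.r_[PO+a*PX+122.1*PY,4]) for a in (-15,15)])
print('frame px',[w2p(S,np.r_[PO+a*PX+110*PY,30]) for a in (-100,100)])
snap('wrist','w4');snap('side','w4')
crop('pics/side_w4.png',200,130,110,80,6,'pics/c2.png')
D=cam('side');print('side pred tip',[w2p(D,np.r_[PO+a*PX+122.1*PY,4]) for a in (-15,15)],'block back', [w2p(D,np.r_[PO+a*PX+252.1*PY,48]) for a in (-15,15)])
crop('pics/wrist_w1.png',400,120,112,100,6,'pics/c1.png')
"
```

```text
w3 tip [(-12.7, 152.7), (18.7, 155.1)] (0.4, 260.5)
frame corner w1 (-98.4, 106.2) (91.2, 104.9)
pred tip px w4 [array([291.90873593, 226.74894937]), array([287.67739893, 234.84074101])]
frame px [array([300.41197704, 198.42219111]), array([271.53340304, 252.68079697])]
side pred tip [array([250.01780039, 176.26107348]), array([258.53724586, 174.05770502])] block back [array([236.86733245, 142.97433662]), array([245.13801588, 141.0001384 ])]
```

View pics/c2.png

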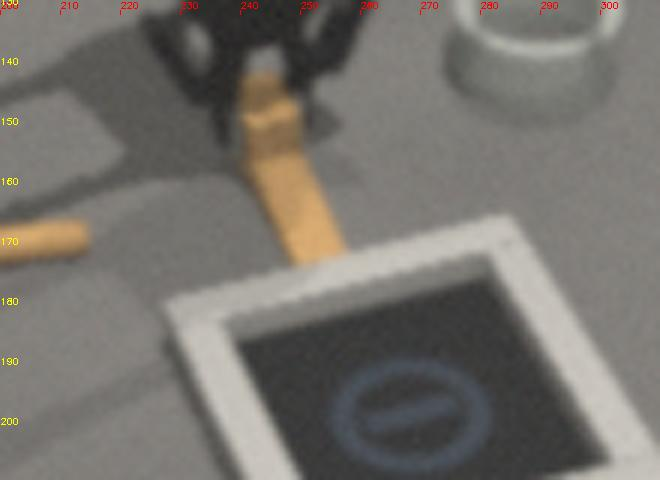

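View pics/c1.png

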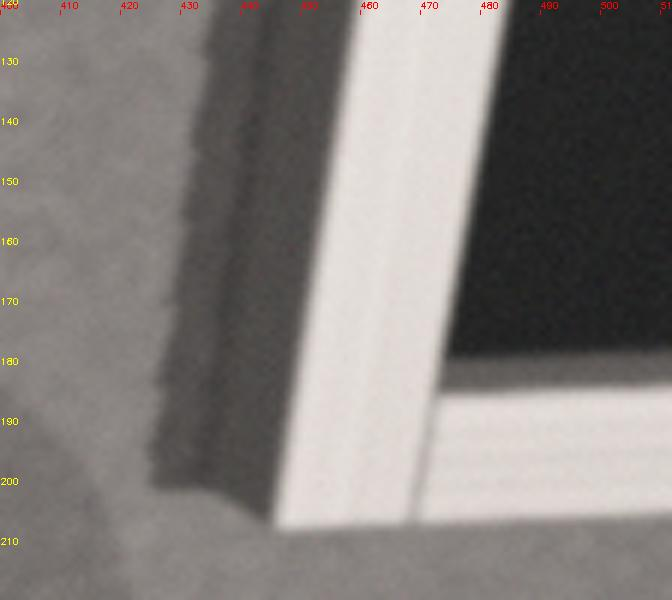

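View pics/wrist_w4.png

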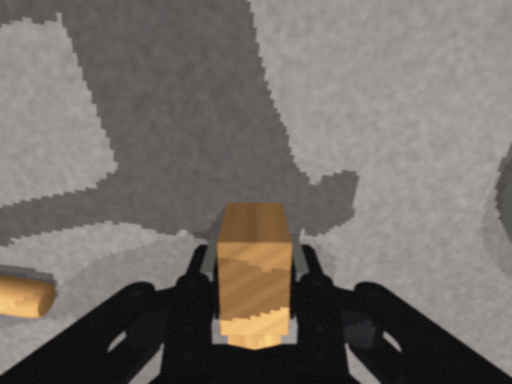

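```bash
cat >> h.py <<'E'
def avg(n,k=4): return np.mean([camera(n).astype(np.float32) for _ in range(k)],0)
def edgepos(g,c,P0,P1,n=9,half=4.0):
    """world line P0-P1 projected; at n samples find subpixel edge offset along image normal"""
    a=w2p(c,P0);b=w2p(c,P1);d=(b-a)/np.linalg.norm(b-a);nn=np.array([-d[1],d[0]]);s=np.arange(-half,half+.01,.25);out=[]
    for t in np.linspace(0,1,n):
        p=a+t*(b-a); q=p[None]+s[:,None]*nn
        v=cv2.remap(g,q[:,0].astype(np.float32).reshape(-1,1),q[:,1].astype(np.float32).reshape(-1,1),cv2.INTER_CUBIC).ravel()
        gr=np.abs(np.gradient(cv2.GaussianBlur(v.reshape(-1,1),(1,5),1).ravel()))
        k=gr.argmax(); w=np.abs(s-s[k])<1.5; out.append((gr[w]*s[w]).sum()/gr[w].sum())
    return np.array(out),nn
E
python3 - <<'E'
from h import *
np.set_printoptions(precision=2,suppress=True)
for n in ('scene','side'):
    A=avg(n); np.save(f'base_{n}.npy',A); g=cv2.cvtColor(A/255,cv2.COLOR_RGB2GRAY); c=cam(n)
    for nm,y,z in (('frontin',84.5,30),('frontout',108.5,30),('rearin',-87,30)):
        for x0,x1 in ((-70,-20),(20,70)):
            e,nn=edgepos(g,c,np.r_[PO+x0*PX+y*PY,z],np.r_[PO+x1*PX+y*PY,z])
            mid=np.r_[PO+(x0+x1)/2*PX+y*PY,z]
            dz=(w2p(c,mid+[0,0,1])-w2p(c,mid))@nn; dy=(w2p(c,mid+np.r_[PY,0])-w2p(c,mid))@nn
            print(n,nm,x0,e,'med %.2f  px/mm z %.3f y %.3f'%(np.median(e),dz,dy))
E
```

```text
scene frontin -70 [-0.04 -0.01 -0.    0.08  0.2   0.15  0.2   0.15 -0.02] med 0.08  px/mm z 0.071 y -0.338
scene frontin 20 [ 0.14  0.21  0.19  0.21  0.18  0.06 -0.    0.1   0.1 ] med 0.14  px/mm z 0.074 y -0.350
scene frontout -70 [-0.33 -0.34 -0.19 -0.43 -0.46 -0.47 -0.49 -0.3  -0.3 ] med -0.34  px/mm z 0.065 y -0.341
scene frontout 20 [-0.3  -0.13 -0.13 -0.37 -0.36 -0.37 -0.25 -0.29 -0.43] med -0.30  px/mm z 0.067 y -0.353
scene rearin -70 [-0.14 -0.33 -0.49 -0.34 -0.31 -0.33 -0.3  -0.31 -0.29] med -0.31  px/mm z 0.113 y -0.314
scene rearin 20 [-0.44 -0.16 -0.14 -0.16 -0.13 -0.15 -0.16 -0.15 -0.13] med -0.15  px/mm z 0.116 y -0.325
side frontin -70 [0.74 0.61 0.81 0.55 0.85 0.58 0.77 0.52 0.73] med 0.73  px/mm z -0.227 y -0.217
side frontin 20 [0.73 0.53 0.74 0.48 0.71 0.5  0.68 0.57 0.56] med 0.57  px/mm z -0.223 y -0.214
side frontout -70 [0.36 0.26 0.49 0.46 0.47 0.55 0.43 0.6  2.63] med 0.47  px/mm z -0.227 y -0.212
side frontout 20 [0.39 0.53 0.45 0.58 0.51 0.4  0.49 0.51 0.55] med 0.51  px/mm z -0.224 y -0.209
side rearin -70 [0.25 0.26 0.32 0.23 0.31 0.13 0.3  0.25 0.46] med 0.26  px/mm z -0.224 y -0.258
side rearin 20 [0.36 0.44 0.47 0.43 0.48 0.25 0.51 0.48 0.73] med 0.47  px/mm z -0.220 y -0.254
```

```bash
cat > lift.py <<'E'
from h import *
np.set_printoptions(precision=2,suppress=True)
rows=[];rhs=[]
for n in ('scene','side'):
    c=cam(n); g0=cv2.cvtColor(np.load(f'base_{n}.npy')/255,cv2.COLOR_RGB2GRAY); g1=cv2.cvtColor(avg(n)/255,cv2.COLOR_RGB2GRAY)
    for nm,y,z in (('frontin',84.5,30),('frontout',108.5,30),('rearin',-87,30)):
        for x0,x1 in ((-85,-25),(25,85)):
            P=[np.r_[PO+x*PX+y*PY,z] for x in (x0,x1)]
            e0,nn=edgepos(g0,c,*P,n=15);e1,_=edgepos(g1,c,*P,n=15); d=np.median(e1-e0)
            mid=(P[0]+P[1])/2; dz=(w2p(c,mid+[0,0,1])-w2p(c,mid))@nn; dy=(w2p(c,mid+np.r_[PY,0])-w2p(c,mid))@nn
            k=(y+120)/230; rows.append([dz*k,dy]);rhs.append(d); print(n,nm,x0,'%.2f'%d,end='; ')
A=np.array(rows);b=np.array(rhs);s=np.linalg.lstsq(A,b,rcond=None)[0]
w=np.ones(len(b))
for _ in range(10):
    r=b-A@s; w=1/np.maximum(np.abs(r),.05); s=np.linalg.lstsq(A*w[:,None]**.5,b*w**.5,rcond=None)[0]
print('\nlift mm %.2f  slide y mm %.2f'%tuple(s),'resid',(b-A@s))
o=get_obs();print('TCP press',pr(o['ee_pos']),'z %.1f'%o['ee_pos'][2],'F press x,y,z',np.round([o['wrist_force'][:2]@PX,o['wrist_force'][:2]@PY,o['wrist_force'][2]],1),'t %.2f'%o['t'])
E
python3 lift.py
python3 - <<'E'
from h import *
A=np.load('base_scene.npy');g=cv2.cvtColor(A/255,cv2.COLOR_RGB2GRAY);c=cam('scene')
e,nn=edgepos(g,c,np.r_[PO-10*PX+124*PY,4],np.r_[PO+10*PX+124*PY,4]);m=np.r_[PO+124*PY,4]
dy=(w2p(c,m+np.r_[PY,0])-w2p(c,m))@nn
print('tip y scene',124+e.mean()/dy,e.round(2))
E
```

```text
scene frontin -85 0.00; scene frontin 25 -0.00; scene frontout -85 0.00; scene frontout 25 -0.00; scene rearin -85 -0.00; scene rearin 25 0.00; side frontin -85 -0.01; side frontin 25 -0.01; side frontout -85 -0.00; side frontout 25 0.00; side rearin -85 0.00; side rearin 25 -0.01; 
lift mm 0.02  slide y mm 0.00 resid [ 0.   -0.    0.   -0.   -0.    0.   -0.   -0.    0.    0.01  0.   -0.01]
TCP press (0.0, 234.0) z 14.8 F press x,y,z [ 0.1  0.2 -1.3] t 19.10
tip y scene 118.63666301138142 [-0.18 -0.   -0.    2.64  2.74  3.01  3.    2.87  2.55]
```

Call:
{"api": "carry_out", "payload": {
  "moves": [
    [[-0.01, 0, 0.0005], [-0.001, 0, 0.001], 0],
    [[-0.01, 0, 0.0005], [0, 0, 0], 0],
    [[-0.006, 0, 0], [0, 0, 0], 0],
    [[0, 0, 0], [0, 0, 0], 0]
  ]
}}

```text
t: 19.43
ee_pos: [555.0, 223.9, 14.7]
tool_rot: [0.0, 0.657, 0.754, 0.0]
wrist_force: [-0.3, 1.3, -1.9]
width: 29.1
```

```bash
python3 lift.py;python3 plan.py 558.1 196.8 14.5 7.7 0 1 25
```

```text
scene frontin -85 -0.03; scene frontin 25 0.00; scene frontout -85 -0.00; scene frontout 25 0.00; scene rearin -85 -0.00; scene rearin 25 -0.00; side frontin -85 -0.10; side frontin 25 -0.00; side frontout -85 -0.01; side frontout 25 -0.01; side rearin -85 0.00; side rearin 25 -0.00; 
lift mm 0.07  slide y mm 0.02 resid [-0.03  0.    0.    0.    0.01  0.01 -0.08  0.02  0.01  0.01  0.01  0.  ]
TCP press (0.5, 208.1) z 14.7 F press x,y,z [-0.2 -0.4 -0.7] t 19.83
t 19.83 now [554.6 226.   14.7] toolYang 7.9 F [-0.1 -0.5 -0.7] w 29.3 q [0.33 0.15 1.55 0.   1.44 0.19]
[[[-0.0250,-0.0005,0.0002],[0.001,-0.001,0.004],0]] 
end [557.6 201.2  14.5]
```

Call:
{"api": "carry_out", "payload": {
  "moves": [
    [[-0.003, 0, 0.001], [0.001, -0.001, 0.003], 0],
    [[0, 0, 0.0008], [0, 0, 0], 0]
  ]
}}

```text
t: 20.0
ee_pos: [555.6, 224.4, 14.7]
tool_rot: [-0.0, 0.657, 0.754, 0.001]
wrist_force: [-0.8, -3.8, 2.9]
width: 29.7
```

```bash
python3 plan.py 558.1 196.8 14.5 7.7 0 1 25
```

```text
t 20.00 now [555.6 224.4  14.7] toolYang 7.8 F [-0.8 -3.8  2.9] w 29.7 q [0.33 0.15 1.55 0.   1.44 0.19]
[[[-0.0250,-0.0011,0.0001],[0.002,-0.002,0.002],0]] 
end [557.9 199.5  14.5]
```

Call:
{"api": "carry_out", "payload": {
  "moves": [
    [[-0.006, -0.0003, 0.0005], [0.001, -0.001, 0.001], 0],
    [[-0.004, 0, 0.0003], [0, 0, 0], 0],
    [[0, 0, 0], [0, 0, 0], 0]
  ]
}}

```text
t: 20.25
ee_pos: [557.1, 215.2, 14.8]
tool_rot: [-0.0, 0.657, 0.754, 0.002]
wrist_force: [-0.2, 0.9, -0.1]
width: 29.1
```

```bash
python3 lift.py;python3 plan.py 558.1 196.8 14.5 7.7 0 1 25
```

```text
scene frontin -85 0.11; scene frontin 25 0.06; scene frontout -85 0.06; scene frontout 25 0.13; scene rearin -85 0.07; scene rearin 25 0.14; side frontin -85 -0.04; side frontin 25 0.02; side frontout -85 -0.00; side frontout 25 0.02; side rearin -85 0.10; side rearin 25 0.05; 
lift mm 0.24  slide y mm -0.25 resid [ 0.01 -0.05 -0.04  0.03 -0.01  0.06 -0.05  0.01 -0.    0.02  0.05 -0.01]
TCP press (1.5, 197.1) z 14.7 F press x,y,z [-0.3 -0.6  1.6] t 20.65
t 20.65 now [557.1 215.2  14.7] toolYang 7.8 F [-0.3 -0.7  1.6] w 29.0 q [0.31 0.15 1.56 0.   1.43 0.17]
[[[-0.0183,-0.0015,0.0001],[0.003,-0.002,0.002],0]] 
end [558.1 196.8  14.5]
```

Call:
{"api": "carry_out", "payload": {
  "moves": [
    [[-0.005, -0.0008, 0.0005], [0.002, -0.001, 0.001], 0],
    [[-0.004, 0, 0.0004], [0, 0, 0], 0],
    [[0, 0, 0.0003], [0, 0, 0], 0]
  ]
}}

```text
t: 20.9
ee_pos: [557.5, 210.0, 14.8]
tool_rot: [-0.002, 0.657, 0.754, 0.004]
wrist_force: [0.1, -2.3, 1.6]
width: 29.2
```

```bash
python3 lift.py
```

```text
scene frontin -85 0.64; scene frontin 25 0.64; scene frontout -85 0.63; scene frontout 25 0.69; scene rearin -85 0.54; scene rearin 25 0.58; side frontin -85 0.08; side frontin 25 0.18; side frontout -85 0.13; side frontout 25 0.13; side rearin -85 0.39; side rearin 25 0.35; 
lift mm 1.05  slide y mm -1.67 resid [ 0.01 -0.02 -0.    0.02  0.    0.01 -0.07  0.03  0.01  0.02 -0.01 -0.04]
TCP press (1.3, 191.8) z 14.7 F press x,y,z [-1.   0.4  4.5] t 21.30
```

Call:
{"api": "carry_out", "payload": {
  "moves": [
    [[-0.005, -0.0008, 0.0004], [0.003, -0.002, 0.001], 0],
    [[-0.005, 0, 0.0004], [0, 0, 0], 0],
    [[0, 0, 0.0003], [0, 0, 0], 0]
  ]
}}

```text
t: 21.55
ee_pos: [558.5, 204.2, 15.2]
tool_rot: [-0.004, 0.656, 0.755, 0.006]
wrist_force: [-0.3, -4.4, 1.6]
width: 28.8
```

```bash
python3 lift.py;python3 plan.py 558.1 196.8 14.5 7.7 0 1 25
```

```text
scene frontin -85 0.66; scene frontin 25 0.69; scene frontout -85 0.65; scene frontout 25 0.77; scene rearin -85 0.50; scene rearin 25 0.56; side frontin -85 -0.08; side frontin 25 -0.02; side frontout -85 -0.16; side frontout 25 -0.15; side rearin -85 0.42; side rearin 25 0.33; 
lift mm 2.11  slide y mm -1.61 resid [-0.01 -0.02 -0.03  0.06 -0.03  0.   -0.    0.06 -0.03 -0.02  0.08 -0.01]
TCP press (1.4, 186.0) z 15.0 F press x,y,z [0.2 0.5 3.9] t 21.95
t 21.95 now [558.5 204.2  15. ] toolYang 8.0 F [0.1 0.5 3.9] w 29.3 q [0.29 0.14 1.57 0.01 1.43 0.15]
[[[-0.0073,-0.0014,0.0004],[0.003,-0.013,0.004],0]] 
end [558.1 196.8  14.5]
```

Call:
{"api": "carry_out", "payload": {
  "moves": [
    [[-0.002, -0.0008, 0.0005], [0.003, -0.013, 0.003], 0],
    [[0, 0, 0.0005], [0, -0.004, 0], 0],
    [[0, 0, 0], [0, 0, 0], 0]
  ]
}}

```text
t: 22.2
ee_pos: [558.3, 203.3, 14.7]
tool_rot: [0.001, 0.657, 0.753, -0.0]
wrist_force: [0.2, -1.7, 3.2]
width: 29.5
```

```bash
python3 lift.py;python3 plan.py 558.1 196.8 14.5 7.7 0 1 25
```

```text
scene frontin -85 0.71; scene frontin 25 0.68; scene frontout -85 0.76; scene frontout 25 0.79; scene rearin -85 0.54; scene rearin 25 0.58; side frontin -85 -0.10; side frontin 25 -0.01; side frontout -85 -0.22; side frontout 25 -0.07; side rearin -85 0.39; side rearin 25 0.32; 
lift mm 2.16  slide y mm -1.70 resid [ 0.   -0.05  0.04  0.05 -0.02 -0.01 -0.04  0.05 -0.09  0.05  0.02 -0.04]
TCP press (1.2, 185.2) z 14.7 F press x,y,z [-2.4 -0.6  4.5] t 22.60
t 22.60 now [558.3 203.3  14.7] toolYang 7.8 F [-2.3 -0.9  4.5] w 29.0 q [ 0.29  0.14  1.56 -0.    1.44  0.16]
[[[-0.0064,-0.0011,0.0002],[0.001,0.001,0.001],0]] 
end [558.1 196.9  14.5]
```

Call:
{"api": "carry_out", "payload": {
  "moves": [
    [[-0.005, -0.0006, 0.0003], [0.001, -0.002, 0.001], 0],
    [[-0.004, 0, 0.0003], [0, -0.003, 0], 0],
    [[-0.001, 0, 0.0002], [0, -0.002, 0], 0]
  ]
}}

```text
t: 22.85
ee_pos: [558.8, 198.8, 14.7]
tool_rot: [0.0, 0.657, 0.754, 0.002]
wrist_force: [-1.0, -0.3, 5.1]
width: 29.2
```

```bash
python3 lift.py;python3 plan.py 558.1 194 14.5 7.7 0 1 25
```

```text
scene frontin -85 0.80; scene frontin 25 0.81; scene frontout -85 0.90; scene frontout 25 0.91; scene rearin -85 0.55; scene rearin 25 0.68; side frontin -85 -0.35; side frontin 25 -0.23; side frontout -85 -0.37; side frontout 25 -0.29; side rearin -85 0.38; side rearin 25 0.34; 
lift mm 3.26  slide y mm -1.83 resid [-0.02 -0.05  0.07  0.04 -0.07  0.03 -0.09  0.03 -0.02  0.05  0.01 -0.02]
TCP press (1.0, 180.5) z 14.7 F press x,y,z [-0.9  4.4  4.7] t 23.25
t 23.25 now [558.8 198.7  14.7] toolYang 7.8 F [-1.5  4.2  4.7] w 28.9 q [0.28 0.14 1.57 0.   1.43 0.15]
[[[-0.0046,-0.0013,0.0002],[0.003,-0.002,0.002],0]] 
end [558.1 194.   14.5]
```

Call:
{"api": "carry_out", "payload": {
  "moves": [
    [[-0.004, -0.0006, 0.0003], [0.002, -0.003, 0.001], 0],
    [[-0.002, 0, 0.0002], [0, -0.002, 0], 0],
    [[0, 0, 0], [0, 0, 0], 0]
  ]
}}

```text
t: 23.5
ee_pos: [558.8, 196.3, 14.6]
tool_rot: [-0.0, 0.657, 0.754, 0.002]
wrist_force: [-0.8, -1.1, 4.7]
width: 29.3
```

```bash
python3 lift.py;python3 plan.py 558.1 194 14.5 7.7 0 1 25
```

```text
scene frontin -85 0.84; scene frontin 25 0.82; scene frontout -85 0.92; scene frontout 25 0.92; scene rearin -85 0.55; scene rearin 25 0.67; side frontin -85 -0.47; side frontin 25 -0.28; side frontout -85 -0.42; side frontout 25 -0.50; side rearin -85 0.46; side rearin 25 0.30; 
lift mm 3.75  slide y mm -1.81 resid [-0.01 -0.06  0.06  0.02 -0.07  0.02 -0.1   0.08  0.04 -0.04  0.12 -0.04]
TCP press (0.7, 178.1) z 14.7 F press x,y,z [-0.3  2.6  4.9] t 23.90
t 23.90 now [558.9 196.3  14.7] toolYang 7.9 F [-0.6  2.5  4.9] w 29.4 q [0.28 0.13 1.57 0.   1.43 0.14]
[[[-0.0022,-0.0011,0.0002],[0.002,-0.003,0.003],0]] 
end [558.1 194.   14.5]
```

Call:
{"api": "carry_out", "payload": {
  "moves": [
    [[-0.0022, -0.0003, 0.0003], [0.001, -0.003, 0.001], 0],
    [[-0.0005, 0, 0], [0, -0.001, 0], 0],
    [[0, 0, 0], [0, 0, 0], 0],
    [[0, 0, 0], [0, 0, 0], 0]
  ]
}}

```text
t: 24.23
ee_pos: [559.0, 195.5, 14.7]
tool_rot: [-0.0, 0.657, 0.754, 0.002]
wrist_force: [-0.8, 3.7, 5.1]
width: 29.5
```

```bash
python3 lift.py;python3 plan.py 558.1 194 14.5 7.7 0 1 25; python3 -c "
from h import *
snap('scene','f');snap('side','f');crop('pics/scene_f.png',180,150,170,115,4,'pics/c1.png');crop('pics/side_f.png',200,130,130,120,5,'pics/c2.png');snap('wrist','f')"
```

```text
scene frontin -85 0.85; scene frontin 25 0.82; scene frontout -85 0.91; scene frontout 25 0.93; scene rearin -85 0.55; scene rearin 25 0.67; side frontin -85 -0.56; side frontin 25 -0.27; side frontout -85 -0.45; side frontout 25 -0.43; side rearin -85 0.41; side rearin 25 0.30; 
lift mm 3.70  slide y mm -1.83 resid [-0.   -0.07  0.05  0.03 -0.08  0.01 -0.21  0.07 -0.    0.01  0.06 -0.05]
TCP press (0.7, 177.3) z 14.7 F press x,y,z [-0.7  2.9  4.3] t 24.63
t 24.63 now [559.  195.5  14.7] toolYang 7.9 F [-1.   2.8  4.3] w 29.2 q [0.28 0.13 1.57 0.   1.43 0.14]
[[[-0.0013,-0.0011,0.0002],[0.002,-0.002,0.003],0]] 
end [558.1 194.   14.5]
```

View pics/c1.png

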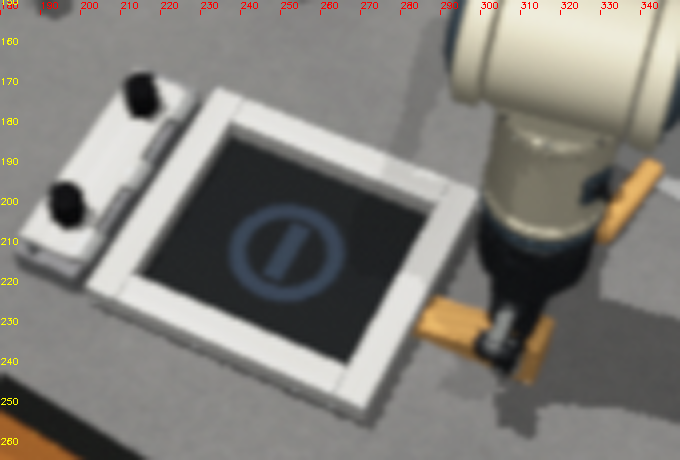

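View pics/c2.png

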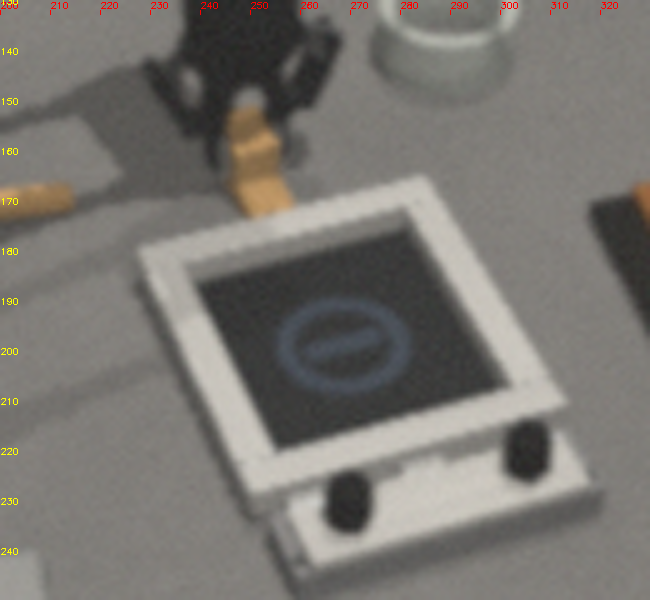

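View pics/scene_f.png

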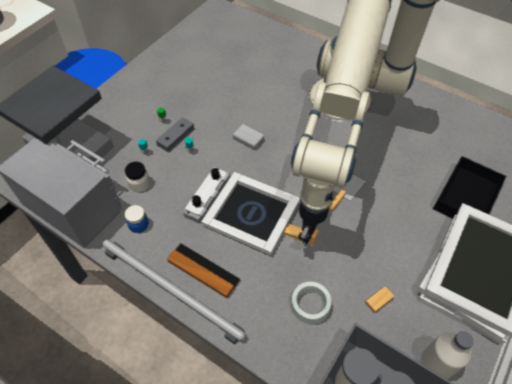

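View pics/wrist_f.png

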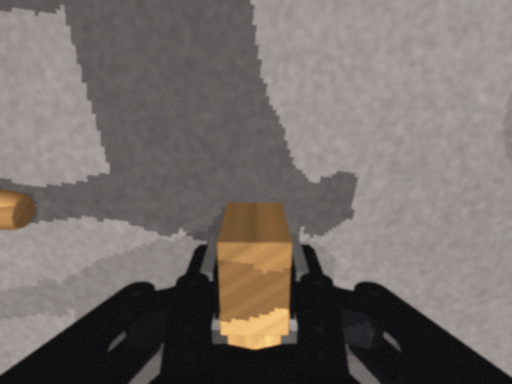

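Call:
{"api": "carry_out", "payload": {
  "moves": [
    [[-0.002, -0.0002, 0.0003], [0.001, -0.002, 0.001], 0],
    [[-0.0004, 0, 0], [0, 0, 0], 0],
    [[0, 0, 0], [0, 0, 0], 0]
  ]
}}

```text
t: 25.03
ee_pos: [559.1, 194.8, 14.7]
tool_rot: [-0.001, 0.657, 0.754, 0.002]
wrist_force: [-1.1, 1.9, 4.2]
width: 29.0
```

```bash
python3 lift.py;python3 plan.py 558.1 194 14.5 7.7 0 1 25
```

```text
scene frontin -85 0.85; scene frontin 25 0.89; scene frontout -85 0.92; scene frontout 25 0.94; scene rearin -85 0.55; scene rearin 25 0.67; side frontin -85 -0.40; side frontin 25 -0.29; side frontout -85 -0.47; side frontout 25 -0.50; side rearin -85 0.42; side rearin 25 0.32; 
lift mm 3.87  slide y mm -1.86 resid [-0.02 -0.02  0.03  0.02 -0.09  0.   -0.02  0.08  0.   -0.03  0.07 -0.03]
TCP press (0.8, 176.6) z 14.7 F press x,y,z [-0.4  3.8  5.3] t 25.43
t 25.43 now [559.1 194.8  14.7] toolYang 7.9 F [-0.9  3.8  5.3] w 29.5 q [0.28 0.13 1.57 0.   1.43 0.14]
[[[-0.0006,-0.0011,0.0002],[0.002,-0.004,0.003],0]] 
end [558.1 194.   14.5]
```

```bash
python3 -c "
from plant import *
print(hand_in())"
```

```text
the job is handed in; nothing more can be done
None
```

I put both black-knobbed pins fully home, then slid the wedge under the front bar to about 3.9 mm of lift. The job was handed in at about 25.4 s, with the wedge still gripped.

- **Pins:** I put the far hole in first, then the near one. Each pin stopped at the home height with about 29 N of downward push. Pictures afterwards show both knobs seated on the carriage plate.
- **Lift:** Comparing camera pictures with the starting ones gives 3.87 mm. Working from the wedge's geometry gives about 3.9 mm.
- **Carriage:** It slid back about 1.8 mm, within its pinned play of 1 to 3 mm.
- **Wedge:** It was flat on the bench to within about 0.004 rad, with about 5 N pressing down and a grip opening of 29 mm. It tilted about 0.014 rad part-way through the push, and I levelled it before finishing.
- **Other items:** The gripper stayed clear of the frame, and nothing else on the bench looks moved in the last pictures, including the look-alike pins.

At one point the camera and arm readings of the wedge tip disagreed by about 4 mm. Once the arm's reading had settled, they agreed.

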